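Nest the dip baskets on the drying hook

ROBOT

A 7-joint arm with a two-finger parallel gripper is mounted at the origin on the work surface. World frame = base frame: x ahead of the robot, y to its left, z up, the work surface at z = 0. Lengths are in m, angles in rad, forces in N, time in s.
With the tool pointing down it reaches from about 0.425 to 0.875 m from the base axis. Payload 9.9 kg.
Tool frame: the origin (TCP) lies midway between the tips of the shut fingers; the grasp point (between the pads) lies 19 mm behind it (arm.tcp_to_grasp is the distance from the TCP to the grasp point, in m); z points along the fingers, y is the direction in which the jaws open and shut (so a half turn about z gives the same grasp; the last joint's range is limited). The gripper opens to 85 mm and grips with 20 to 120 N. Pads are 22 mm wide; open, the fingers measure 114 mm over their backs; the gripper's body (76 mm by 85 mm) begins 54 mm behind the grasp point. The pads swing forward as they close: fully open they stand 13 mm farther back than shut.
Start: joints at [1.163, 0.576, 0.025, 1.437, -0.015, 1.129, -0.057], TCP at [0.215, -0.64, 0.231] pointing down, gripper open.
Joint ranges: [-2.76, 2.76], [-0.34, 2.15], [-1.52, 1.57], [0.19, 2.46], [-1.09, 4.23], [0.17, 1.99], [-2.82, 2.82]. Speed limits (rad/s): [2.22, 2.22, 3.01, 3.01, 3.14, 3.14, 3.14].

INTERFACE

Orientations are given as a unit quaternion [w, x, y, z].
In Python, from bench import observe, eyes, arm gives the robot as it stands. The module is installed in compiled form; this text tells all that it offers.
- The arm moves only by the tool move_arm, never from a script. Its argument "increments" is a list that holds one entry, the list of rows, each a list of 5 numbers: the finger opening in m, from 0 to 0.0854, then the shift along the tool's x, y, z in m, then the turn about the tool's z in rad. A call has exactly 5 rows; each row shifts and turns the pose as measured when the row begins, along the tool's axes as they then stand; what a row does not reach is not made up. A row lasts 1/8 s, in which the tool goes at most 62.5 mm and 10.7 degrees, less where a joint would pass 70% of its speed; a pose out of reach is approached as far as the arm can. A call is refused whole if a number of a shift passes 0.0625 or a number of a turn 0.188, either way. A call with a gripper value outside its range is refused whole. The fingers move at their own pace and stop on an object; the grip force is fixed at half the most. Time passes only in rows, so rows that do not move let the fingers close, or fill a call up. It gives the time, the measured TCP pose, the force and the opening at its end, in the units of the state.
- observe(): the state, without advancing time (a new reading comes with each control period).
- eyes.get_image(name): name is "scene" or "top" or "wrist"; returns a dict with "image" (384x512x3 uint8, red, green, blue), "fovy" (degrees; the focal length in pixels is half the picture's height over the tangent of half this angle, whatever the lens; pixels are square), "cx", "cy" (the principal point, pixels), "world_from_camera" (4x4, takes a point from camera to world coordinates); the wrist camera has in their place "tool_from_camera" (4x4, takes a point from camera to tool coordinates, whose origin is the TCP and whose axes are the flange's). Camera axes: x right, y down, z forward; pixel columns grow to the right and rows downward; lengths in m; the calibration is good to about 2 mm. The wrist camera is an equidistant fisheye: a pixel r from the principal point sees the ray r / f radians off the axis. A picture is of the moment at which its call begins: read the wrist's pose just before it. There is no depth.
- arm.finish_job(): hands the job in, once; it reports no verdict.
The state is a dict: "t": time; "qpos": joint angles; "qvel": joint speeds; "tau": joint torques, N m; "position": TCP position; "orientation": TCP orientation; "force": force on the tool from outside, world axes, zero at the start; "moment": the same for the moment, N m; "gripper_width": opening from 0.0 (shut) to 1.0 (fully open).
Only numpy, scipy, OpenCV 4.12 (cv2) and the standard library are available. Lean on these libraries where they do the work, as an engineer would, in place of code of your own. Each camera call takes 0.05 s, during which the arm holds its last target.

TASK

Get the cleaned dip baskets draining: first slide the drip tray fully home under the drying hook, then hang the three baskets from the rack on the hook by their eyes, mouths facing the hook's tip: largest first, right back near the root of the hook under the lamp, then the medium, then the small, each one set far enough back that its dish sits inside the mouth of the one before. Let go of them, and leave the spool, the jar and the heat sink where they are.

Things in the scene. Friction and masses are not known exactly. Their poses are not given: they have to be found in the camera images.
- tray (a joint): Slide of the drip tray on the stand's foot, m: 0 = fully home under the hook (a firm stop), grows as the tray is out to the stand's +y side (towards the robot), at most 0.11. Friction about 1.5 N, stays where left.
- tray_tab (a point): Upright steel tab on the drip tray's +y end: 36 (x) x 12 (y, slide direction) x 50 mm tall, its top 60 mm above the bench; the point is at its middle, 16 mm below its top. 27 mm to -x of the tray's middle. Tray: 90 x 150 mm, walls 22 mm high, bottom 10 mm above the bench. Axes as the hook's: the tray slides home along -y.
- hook_root (a point): Fixed hook, where its bar leaves the front face of the stand's cross arm, on the bar's axis, 215 mm above the bench. x points into the arm, away from the hook's tip (roughly the robot's left), y roughly towards the robot, z up. Round 8 mm bar, level along -x for 84 mm, then bends up to a tip 96 mm out, tip centre 12 mm above the bar's axis (top 16 mm).
- lamp_edge (a point): Middle of the lower front edge of the fixed strip lamp above the hook's inner end: 30 mm in front of the hook's root, 100 mm above the bar's axis. Lamp 120 (y) x 60 (x, back from this edge) x 60 mm tall. It bars a gripper pointing straight down there: tilt some 35 degrees, body leaning to the hook's -x.
- stand: Fixed dark steel drying stand with hook, lamp and tray; origin at bench height under the hook's root. Post 20 (x) x 24 (y) mm, 318 mm tall, its middle 45 mm to +y of the hook and front face level with the hook's root; a 16 mm thick cross arm carries the hook. Foot 170 (y) mm wide, 8 mm high, from 105 mm in front of the root to 65 mm behind. Axes as the hook's.
- rack: Fixed black rack, 75 (x) x 360 (y) mm, in which the baskets stand side by side 115 mm apart, in any order, backs to the robot's left; its floor is 10 mm above the bench, between two rails 42 mm apart whose tops are 28 mm above the bench. Origin at the centre of its underside.
- large_middle (a point): Middle of the dish of the large of three like-shaped steel dip baskets: 116 mm wide (y), 96 mm high (z), 30 mm deep (x), 3 mm walls, open mouth to -x, mesh back to +x; about 220 g. It stands on its lower 116 x 30 mm edge in the rack, handle up. Axes: x out of its back, y across, z up the handle.
- large_grip (a point): On the large basket's black grip bar, the top of its handle: 10 (x) x 12 (y, the width to pinch) x 46 mm tall. The point is 16 mm below the bar's top, 40 mm above the eye point, 190 mm above the basket's underside. Axes as the dish.
- large_eye (a point): The large basket's eye: a closed upright loop of 6 mm wire in its y-z plane, between grip and dish; opening 26 mm wide, 44 mm high, roof-shaped top. The point, where the hook bar's axis lies when hung, is 5 mm below the top of the opening, 39 mm above its bottom, 150 mm above the basket's underside, 102 mm above the middle of the dish. Axes as the dish.
- medium_middle (a point): Middle of the dish of the medium of three like-shaped steel dip baskets: 88 mm wide (y), 72 mm high (z), 30 mm deep (x), 3 mm walls, open mouth to -x, mesh back to +x; about 160 g. It stands on its lower 88 x 30 mm edge in the rack, handle up. Axes: x out of its back, y across, z up the handle.
- medium_grip (a point): On the medium basket's black grip bar, the top of its handle: 10 (x) x 12 (y, the width to pinch) x 46 mm tall. The point is 16 mm below the bar's top, 40 mm above the eye point, 178 mm above the basket's underside. Axes as the dish.
- medium_eye (a point): The medium basket's eye: a closed upright loop of 6 mm wire in its y-z plane, between grip and dish; opening 26 mm wide, 44 mm high, roof-shaped top. The point, where the hook bar's axis lies when hung, is 5 mm below the top of the opening, 39 mm above its bottom, 138 mm above the basket's underside, 102 mm above the middle of the dish. Axes as the dish.
- small_middle (a point): Middle of the dish of the small of three like-shaped steel dip baskets: 60 mm wide (y), 48 mm high (z), 30 mm deep (x), 3 mm walls, open mouth to -x, mesh back to +x; about 110 g. It stands on its lower 60 x 30 mm edge in the rack, handle up. Axes: x out of its back, y across, z up the handle.
- small_grip (a point): On the small basket's black grip bar, the top of its handle: 10 (x) x 12 (y, the width to pinch) x 46 mm tall. The point is 16 mm below the bar's top, 40 mm above the eye point, 166 mm above the basket's underside. Axes as the dish.
- small_eye (a point): The small basket's eye: a closed upright loop of 6 mm wire in its y-z plane, between grip and dish; opening 26 mm wide, 44 mm high, roof-shaped top. The point, where the hook bar's axis lies when hung, is 5 mm below the top of the opening, 39 mm above its bottom, 126 mm above the basket's underside, 102 mm above the middle of the dish. Axes as the dish.
- spool_mid (a point): Bystander: a steel wire spool standing on end, 52 mm across, 40 mm high; its centre.
- jar_mid (a point): Bystander: a closed jar, 52 mm across, 75 mm high; its centre.
- heatsink_mid (a point): Bystander: a finned aluminium heat sink, 60 x 45 x 32 mm; its centre.

How it is judged:
By the outcome, as a careful person would: the job done as asked, in the order asked, and still so for the second after the job is handed in, with the robot touching nothing.
It also fails if it takes over 72 s, if anything falls off the work surface, if the arm or the gripper's body presses on something with over 40 N, if the wrist force passes 120 N, or if a joint passes its speed limit or range.

## Working session

There is one attempt and no reset: what is moved stays moved. The work goes in short steps, Python scripts to look and compute and a tool call to move; the robot and the scene stay as the last step left them, time stands still between calls to the robot, and variables do not carry over. Pictures are saved under pics/ and viewed, and the job is handed in when it is done.

Besides the shell and the picture viewer there is one more tool, called after "Call:" as a command line: name --argument value ..., lists and objects as JSON in quotes. move_arm: Moves the arm, as the interface text tells. Its arguments: {"type":"object","properties":{"increments":{"type":"array"}},"required":["increments"]}

```bash
mkdir -p pics; ls
python3 - <<'E'
from bench import observe, eyes, arm
import cv2
s=observe();print(s)
for n in ("scene","top","wrist"):
    d=eyes.get_image(n);cv2.imwrite(f"pics/{n}0.png",d["image"][:,:,::-1])
    print(n,{k:v for k,v in d.items() if k!="image"})
print(arm.tcp_to_grasp)
E
```

```text
pics
{'t': 0.0, 'qpos': array([ 1.16319916,  0.5765173 ,  0.02485278,  1.43791475, -0.01498027,
        1.12898859, -0.05652374]), 'qvel': array([ 0.00152565,  0.00052232,  0.00082601, -0.00312851, -0.00023459,
        0.00066778,  0.00035915]), 'tau': array([-1.19404369e-03, -7.65776539e+01,  2.25053877e+00, -2.85974711e+01,
        1.53228245e-02,  1.25037818e-02, -3.14256874e-05]), 'position': array([ 0.21461445, -0.63949627,  0.23045043]), 'orientation': array([-8.00457646e-04,  9.86921772e-01,  1.61197832e-01, -1.85475002e-04]), 'force': array([-0.09480496, -0.04181725,  0.75239488]), 'moment': array([0.01378586, 0.01466441, 0.05452213]), 'gripper_width': 1.0012570335823736}
scene {'fovy': 52.288016404598054, 'cx': 251.94993107745745, 'cy': 196.16132880410262, 'world_from_camera': array([[ 0.0439167 ,  0.68583156, -0.72643402,  1.24375697],
       [ 0.99896201, -0.03894762,  0.02362169,  0.01633131],
       [-0.01209237, -0.72671738, -0.68683013,  0.79553519],
       [ 0.        ,  0.        ,  0.        ,  1.        ]])}
top {'fovy': 55.93925323335518, 'cx': 254.10457138984253, 'cy': 189.98074331827937, 'world_from_camera': array([[ 0.02652114, -0.99579823,  0.08764992,  0.54188023],
       [-0.99961937, -0.02708471, -0.00524653,  0.02657511],
       [ 0.00759846, -0.08747741, -0.99613752,  1.13308665],
       [ 0.        ,  0.        ,  0.        ,  1.        ]])}
wrist {'fovy': 65.70646984690485, 'cx': 257.06590410139756, 'cy': 186.3327261715691, 'tool_from_camera': array([[-2.19904142e-05, -9.52451867e-01, -3.04689087e-01,
         7.75862986e-02],
       [ 9.99999233e-01,  3.56278352e-04, -1.18589209e-03,
        -1.08533245e-03],
       [ 1.23805926e-03, -3.04688880e-01,  9.52451129e-01,
        -1.41829060e-01],
       [ 0.00000000e+00,  0.00000000e+00,  0.00000000e+00,
         1.00000000e+00]])}
0.0187
```

```bash
cat > h.py <<'E'
import numpy as np, cv2
from scipy.spatial.transform import Rotation as R
def K(d): return d['image'].shape[0]/2/np.tan(np.radians(d['fovy']/2))
def proj(d,P):
    P=np.atleast_2d(P); M=np.linalg.inv(d['world_from_camera']); c=P@M[:3,:3].T+M[:3,3]
    f=K(d); return np.c_[d['cx']+f*c[:,0]/c[:,2], d['cy']+f*c[:,1]/c[:,2]]
def ray(d,uv):
    M=d['world_from_camera'];f=K(d)
    v=np.array([(uv[0]-d['cx'])/f,(uv[1]-d['cy'])/f,1.]);return M[:3,3],M[:3,:3]@v
def atz(d,uv,z):
    o,v=ray(d,uv);return o+v*(z-o[2])/v[2]
def pose(s):
    q=s['orientation'];return R.from_quat([q[1],q[2],q[3],q[0]]).as_matrix(),s['position']
def wproj(d,s,P):
    Rm,p=pose(s);P=np.atleast_2d(P);t=(P-p)@Rm
    M=np.linalg.inv(d['tool_from_camera']);c=t@M[:3,:3].T+M[:3,3]
    f=K(d);r=np.hypot(c[:,0],c[:,1]);th=np.arctan2(r,c[:,2])
    return np.c_[d['cx']+f*th*c[:,0]/r,d['cy']+f*th*c[:,1]/r]
def crop(im,x0,y0,x1,y1,k,name,grid=10):
    c=cv2.resize(im[y0:y1,x0:x1,::-1],None,fx=k,fy=k,interpolation=cv2.INTER_CUBIC).copy()
    for x in range((x0//grid+1)*grid,x1,grid):
        cv2.line(c,((x-x0)*k,0),((x-x0)*k,6),(0,0,255),1)
        cv2.putText(c,str(x),((x-x0)*k-10,16),0,.35,(0,0,255),1)
    for y in range((y0//grid+1)*grid,y1,grid):
        cv2.line(c,(0,(y-y0)*k),(6,(y-y0)*k),(0,0,255),1)
        cv2.putText(c,str(y),(8,(y-y0)*k+4),0,.35,(0,0,255),1)
    cv2.imwrite('pics/'+name+'.png',c)
E
python3 - <<'E'
from h import *
import pickle
from bench import eyes
T=eyes.get_image("top");S=eyes.get_image("scene")
pickle.dump((T,S),open('ts.pkl','wb'))
crop(T['image'],105,135,225,265,4,'t_st')
crop(T['image'],285,160,385,300,4,'t_rk')
crop(S['image'],285,105,400,290,3,'s_st')
crop(S['image'],100,140,210,290,4,'s_rk')
E
python3 -c "
import cv2,numpy as np
a=cv2.imread('pics/t_st.png');b=cv2.imread('pics/s_st.png')
h=max(a.shape[0],b.shape[0]);o=np.zeros((h,a.shape[1],3),np.uint8)
print(a.shape,b.shape)"
```

```text
(520, 480, 3) (555, 345, 3)
```

```bash
cat > fit.py <<'E'
from h import *
import pickle
from scipy.optimize import least_squares
T,S=pickle.load(open('ts.pkl','rb'))
def frame(p,L):
    c,s=np.cos(p[2]),np.sin(p[2]);L=np.atleast_2d(L)
    return np.c_[p[0]+c*L[:,0]-s*L[:,1],p[1]+s*L[:,0]+c*L[:,1],L[:,2]]
f=[ (T,(-.105,-.085,.008),(217,182)),
 (T,(-.03,-.06,.375),(164.5,157)),(T,(.03,-.06,.375),(140,145)),(T,(-.03,.06,.375),(138.5,205.5)),(T,(.03,.06,.375),(115,194)),
 (S,(-.105,-.085,.008),(295,266)),(S,(.065,-.085,.008),(363,288)),
 (S,(-.03,.06,.375),(363,113)),(S,(.03,.06,.375),(392,120)),(S,(-.03,-.06,.375),(351,148)),(S,(.03,-.06,.375),(384,154)),(S,(-.03,-.06,.315),(347,170)),
 (S,(-.096,0,.227),(317,179)),(S,(-.084,0,.215),(321,184.5))]
def res(p): return np.concatenate([proj(d,frame(p,l))[0]-uv for d,l,uv in f])
o=least_squares(res,[.55,.3,1.0],loss='soft_l1');p=o.x
if __name__=='__main__':
    print('stand',p,np.degrees(p[2]));print(res(p).reshape(-1,2).round(1))
    # tray: x offset xt, slide q -> far/near wall top corners
    g=[(T,(-1,-1,.032),(179,189)),(T,(-1*1,1,.032),None)]
    c,s=np.cos(p[2]),np.sin(p[2])
    def loc(P): d=P[:2]-p[:2];return np.array([c*d[0]+s*d[1],-s*d[0]+c*d[1]])*1000
    for n,uv in {'T TL':(178.5,189),'T TR':(205.5,201.5),'T BL':(158.5,234),'T BR':(183,247)}.items(): print(n,loc(atz(T,uv,.032)))
    for n,uv in {'tabL':(169.5,244),'tabR':(180,251),}.items(): print(n,loc(atz(T,uv,.06)))
    for n,uv in {'StabL':(320,191),'StabR':(333.5,195)}.items(): print(n,loc(atz(S,uv,.06)))
    for n,uv in {'S BL':(303.5,239),'S BR':(339,247.5),'S TR':(349.5,209)}.items(): print(n,loc(atz(S,uv,.032)))
    # rack
    r=[(T,(.0375,-.18,.028),(339,172))]
    for n,uv,z in [('a',(302,280),0.01),('b',(324,288.5),.01),('c',(339,172),.01)]: print(n,atz(T,uv,z))
E
python3 fit.py
```

```text
stand [0.63431666 0.26649944 1.13884002] 65.25072683439254
[[ 0.6 -1.5]
 [ 0.1 -1.3]
 [-0.5 -1.7]
 [-0.5  1. ]
 [-2.4 -0.2]
 [-1.1  0.3]
 [ 0.5  0.3]
 [-0.  -0.4]
 [ 1.7 -1.6]
 [-0.5 -2.4]
 [ 0.4 -1.1]
 [-1.6  1.2]
 [-1.3 -0.3]
 [-0.6 -0.5]]
T TL [-13.03846176  -7.30624505]
T TR [-104.17876773   -9.7258932 ]
T BL [-21.60340093 140.62151915]
T BR [-105.64346813  142.51886024]
tabL [-69.99170163 148.21822187]
tabR [-106.92253335  152.68034951]
StabL [-107.3499811   147.18179441]
StabR [-68.85724611 144.96334301]
S BL [-104.38845971  -12.51869005]
S BR [-14.50303165  -6.52171954]
S TR [-18.66669852 136.65827467]
a [ 0.36874826 -0.13291024  0.01      ]
b [ 0.34498452 -0.20043223  0.01      ]
c [ 0.70455593 -0.24411316  0.01      ]
```

```bash
cat > fitb.py <<'E'
from fit import *
# bar top centre, bar bottom (z=eye+10)
B={'large':(.2,[(T,.0+.216,(364.5,190.5)),(S,.216,(114.5,202)),(S,.170,(119,216.5)),(T,.170,(358,192))]),
'medium':(.188,[(T,.204,(347.5,229.7)),(S,.204,(141,174.5)),(S,.158,(145.5,188.5)),(T,.158,(341.5,230.5))]),
'small':(.176,[(T,.192,(331,271)),(S,.192,(164,149.5)),(S,.146,(167,163.5)),(T,.146,(326,270))])}
for n,(z,F) in B.items():
    r=lambda p:np.concatenate([proj(d,(p[0],p[1],h))[0]-uv for d,h,uv in F])
    o=least_squares(r,[.5,-.2]);print(n,o.x,r(o.x).reshape(-1,2).round(1).tolist())
E
python3 fitb.py
```

```text
large [ 0.63007189 -0.25884309] [[-0.4, -0.5], [-0.3, -0.7], [0.5, -0.3], [0.7, -0.5]]
medium [ 0.52732916 -0.2192937 ] [[-0.3, 0.3], [0.7, -0.5], [0.1, -0.1], [1.2, -0.9]]
small [ 0.41917111 -0.18061278] [[-0.2, 0.9], [0.5, 0.4], [0.3, 0.4], [1.0, -0.5]]
```

Run:
```python
from h import *
import pickle
T,S=pickle.load(open('ts.pkl','rb'))
crop(S['image'],0,30,60,110,7,'s_gr')
from bench import observe
s=observe();print(proj(S,s['position']),proj(S,[.215,-.64,.4]))
```

```text
[[  9.61613286 101.89488397]] [[-19.36990397  43.14519516]]
```

```bash
cat > plan.py <<'E'
# usage: python3 plan.py x y z toolx_deg [maxstep] ; prints rows
import sys; from h import *
from bench import observe
def st():
    s=observe();Rm,p=pose(s);return s,Rm,p
def plan(tgt,ax,n=None,step=.06):
    s,Rm,p=st();a0=np.arctan2(Rm[1,0],Rm[0,0]);d=np.array(tgt)-p
    da=(np.radians(ax)-a0+np.pi)%(2*np.pi)-np.pi
    if n is None:
        n=int(max(np.ceil(np.linalg.norm(d)/step),np.ceil(abs(da)/.186),1))
    rows=[]
    for i in range(n):
        t=Rm.copy(); th=-da*i/n
        Ri=Rm@R.from_rotvec([0,0,th]).as_matrix()
        v=Ri.T@(d/n); rows.append([round(float(x),4) for x in v]+[round(-da/n,3)])
    return rows
if __name__=='__main__':
    a=[float(x) for x in sys.argv[1:]]
    s,Rm,p=st()
    print('t',round(s['t'],2),'p',p.round(4),'ax',np.degrees(np.arctan2(Rm[1,0],Rm[0,0])).round(1),'tilt',np.degrees(np.arccos(-Rm[2,2])).round(2),'F',s['force'].round(1),'g',round(s['gripper_width'],3),'q',s['qpos'].round(2))
    if len(a)>=4:
        for r in plan(a[:3],a[3],step=a[4] if len(a)>4 else .06): print(r)
E
python3 plan.py .45 -.15 .36 68
```

```text
t 0.25 p [ 0.2147 -0.6398  0.2309] ax 18.6 tilt 0.04 F [ 0.2 -0.4 -0.4] g 1.003 q [ 1.16  0.58  0.02  1.44 -0.02  1.13 -0.06]
[0.0379, -0.039, -0.0129, np.float64(-0.086)]
[0.0411, -0.0355, -0.0129, np.float64(-0.086)]
[0.044, -0.0319, -0.0129, np.float64(-0.086)]
[0.0466, -0.028, -0.0129, np.float64(-0.086)]
[0.0488, -0.0238, -0.0129, np.float64(-0.086)]
[0.0507, -0.0195, -0.0129, np.float64(-0.086)]
[0.0522, -0.0151, -0.0129, np.float64(-0.086)]
[0.0533, -0.0105, -0.0129, np.float64(-0.086)]
[0.054, -0.0059, -0.0129, np.float64(-0.086)]
[0.0543, -0.0012, -0.0129, np.float64(-0.086)]
```

Call:
move_arm --increments '[[[0, 0.038, -0.039, -0.02, -0.086], [0, 0.041, -0.0355, -0.02, -0.086], [0, 0.044, -0.032, -0.02, -0.086], [0, 0.0466, -0.028, -0.015, -0.086], [0, 0.0488, -0.024, -0.015, -0.086]]]'

```text
t: 0.88
position: [0.3318, -0.3901, 0.3206]
orientation: [-0.002, 0.929, 0.371, -0.001]
force: [1.2, 0.2, 0.5]
gripper_width: -0.0
```

```bash
python3 plan.py .46 -.13 .36 68
```

```text
t 0.88 p [ 0.3318 -0.3901  0.3206] ax 43.6 tilt 0.24 F [1.2 0.2 0.5] g -0.0 q [ 0.88  0.26 -0.13  1.71  0.04  1.18 -0.08]
[0.0544, -0.02, -0.0078, np.float64(-0.085)]
[0.0559, -0.0153, -0.0078, np.float64(-0.085)]
[0.057, -0.0105, -0.0078, np.float64(-0.085)]
[0.0577, -0.0056, -0.0078, np.float64(-0.085)]
[0.058, -0.0007, -0.0078, np.float64(-0.085)]
```

Tracking is nearly perfect.

Call:
move_arm --increments '[[[0, 0.0544, -0.02, -0.008, -0.085], [0, 0.056, -0.0153, -0.008, -0.085], [0, 0.057, -0.0105, -0.008, -0.085], [0, 0.0577, -0.0056, -0.008, -0.085], [0, 0.058, -0.001, -0.008, -0.085]]]'

```text
t: 1.5
position: [0.4612, -0.1208, 0.3637]
orientation: [0.0, 0.826, 0.564, -0.0]
force: [1.0, -0.5, 0.0]
gripper_width: 0.004
```

```bash
cat > snap.py <<'E'
import sys,pickle; from h import *
from bench import observe,eyes
n=sys.argv[1]; s=observe(); d=eyes.get_image('wrist'); pickle.dump((s,d),open(n+'.pkl','wb'))
crop(d['image'],0,0,512,384,1,n,50)
E
python3 snap.py w1; python3 plan.py
```

```text
t 1.55 p [ 0.4645 -0.1122  0.365 ] ax 69.4 tilt 0.3 F [3.4 7.1 1.6] g -0.0 q [ 0.47  0.19 -0.4   1.7   0.07  1.27 -0.31]
```

Run:
```python
from h import *
import pickle
from scipy.optimize import least_squares
s,d=pickle.load(open('w1.pkl','rb'))
print(s['position'],wproj(d,s,[[.630,-.2588,.216],[.5273,-.2193,.204],[.4192,-.1806,.192]]).round(1))
crop(d['image'],200,150,440,240,3,'w1c',10)
```

```text
[ 0.46115604 -0.12078558  0.36372323] [[427.9 227.9]
 [342.5 227.6]
 [243.3 226.8]]
```

```bash
cat > fitr.py <<'E'
from fit import *
s,d=pickle.load(open('w1.pkl','rb'))
W={'l':(.058,.096,[(357,189.5),(424,186),(357,207.5),(422,204)],(426,228.5),.106,.216,.058),
   'm':(.044,.072,[(291,186),(347.5,184),(292,203.5),(347.5,201)],(338.5,229),.082,.204,.044),
   's':(.030,.048,[(226,183),(263,183),(226,200.5),(263.5,200.5)],(240,228),.058,.192,.030)}
TS={'l':[(T,.216,(364.5,190.5)),(S,.216,(114.5,202)),(S,.170,(119,216.5))],
'm':[(T,.204,(347.5,229.7)),(S,.204,(141,174.5)),(S,.158,(145.5,188.5))],
's':[(T,.192,(331,271)),(S,.192,(164,149.5)),(S,.146,(167,163.5))]}
def res(p,ts=1.):
    r=[]
    for i,k in enumerate('lms'):
        hw,_,c,g,zt,zg,_=W[k]; q=[p[1+2*i],p[2+2*i],p[0]]
        L=[(.015,hw,zt),(.015,-hw,zt),(-.015,hw,zt),(-.015,-hw,zt),(0,0,zg)]
        r.append((wproj(d,s,frame(q,L))-np.array(c+[g])).ravel())
        for dd,z,uv in TS[k]: r.append(ts*(proj(dd,(q[0],q[1],z))[0]-uv))
    return np.concatenate(r)
for ts in (1,.0):
    o=least_squares(res,[1.24,.63,-.26,.527,-.22,.419,-.18],args=(ts,),loss='soft_l1')
    print(np.degrees(o.x[0]),o.x[1:].round(4)); print(res(o.x,1.).reshape(-1,2).round(1).tolist())
E
python3 fitr.py
```

```text
70.74166197330155 [ 0.6286 -0.2579  0.5247 -0.2196  0.4151 -0.1813]
[[1.1, 0.0], [0.4, 0.8], [-0.4, 0.9], [-0.1, 0.5], [0.9, -0.8], [-0.8, 0.1], [0.3, -1.2], [1.0, -0.8], [0.7, -0.3], [0.5, -0.3], [-0.3, 0.8], [-0.7, 0.9], [2.0, -0.4], [-0.2, 1.3], [0.7, -1.3], [0.1, -0.8], [-0.6, 0.3], [0.3, -1.0], [0.7, 0.6], [0.4, -0.7], [0.2, 0.4], [0.0, 2.5], [0.4, -0.5], [0.2, -0.6]]
70.76863932052086 [ 0.628  -0.2571  0.5241 -0.2193  0.4147 -0.1812]
[[0.6, -0.3], [0.0, 0.5], [-0.9, 0.7], [-0.5, 0.2], [0.4, -1.1], [-1.1, 0.3], [0.7, -1.4], [1.4, -1.0], [0.2, -0.4], [0.0, -0.4], [-0.8, 0.8], [-1.1, 0.9], [1.4, -0.4], [-0.3, 1.6], [0.9, -1.4], [0.3, -1.0], [-0.8, 0.3], [0.1, -1.0], [0.5, 0.6], [0.2, -0.7], [-0.1, 0.4], [-0.0, 2.6], [0.4, -0.6], [0.3, -0.6]]
```

```bash
python3 plan.py .42 .25 .2 65 .062; python3 -c "
from fit import *
print(atz(T,(260,263),.04),atz(T,(238.5,150),.075),atz(T,(256,211),.032))"
```

```text
t 1.55 p [ 0.4645 -0.1122  0.365 ] ax 69.4 tilt 0.3 F [3.4 7.1 1.6] g -0.0 q [ 0.47  0.19 -0.4   1.7   0.07  1.27 -0.31]
[0.0461, -0.0242, 0.0237, np.float64(0.011)]
[0.0458, -0.0247, 0.0237, np.float64(0.011)]
[0.0456, -0.0252, 0.0237, np.float64(0.011)]
[0.0453, -0.0257, 0.0237, np.float64(0.011)]
[0.045, -0.0262, 0.0237, np.float64(0.011)]
[0.0447, -0.0267, 0.0237, np.float64(0.011)]
[0.0444, -0.0272, 0.0237, np.float64(0.011)]
[ 0.42000227 -0.00255684  0.04      ] [0.75270421 0.07042022 0.075     ] [0.57476227 0.01331012 0.032     ]
```

Call:
move_arm --increments '[[[0, 0.046, -0.024, 0.01, 0.011], [0, 0.046, -0.025, 0.015, 0.011], [0, 0.0455, -0.0252, 0.02, 0.011], [0, 0.0453, -0.0257, 0.025, 0.011], [0, 0.045, -0.0262, 0.03, 0.011]]]'

```text
t: 2.17
position: [0.4345, 0.1517, 0.2653]
orientation: [0.002, 0.839, 0.544, 0.006]
force: [0.9, -0.3, -0.1]
gripper_width: 0.001
```

```bash
python3 plan.py .42 .267 .04 65 .06
```

```text
t 2.17 p [0.4345 0.1517 0.2653] ax 65.9 tilt 0.69 F [ 0.9 -0.3 -0.1] g 0.001 q [ 0.01  0.25 -0.56  1.92  0.16  1.01 -1.05]
[0.0195, -0.0125, 0.0451, np.float64(0.003)]
[0.0195, -0.0125, 0.0451, np.float64(0.003)]
[0.0194, -0.0126, 0.0451, np.float64(0.003)]
[0.0194, -0.0126, 0.0451, np.float64(0.003)]
[0.0194, -0.0127, 0.0451, np.float64(0.003)]
```

Call:
move_arm --increments '[[[0, 0.02, -0.0125, 0.045, 0.003], [0, 0.02, -0.0125, 0.045, 0.003], [0, 0.0194, -0.0126, 0.045, 0.003], [0, 0.0194, -0.0126, 0.045, 0.003], [0, 0.0185, -0.0127, 0.042, 0.003]]]'

```text
t: 2.8
position: [0.4209, 0.2732, 0.0385]
orientation: [0.001, 0.843, 0.538, 0.009]
force: [1.0, -0.3, 0.2]
gripper_width: -0.0
```

```bash
python3 - <<'E'
from fit import *
from bench import observe,eyes
S2=eyes.get_image('scene');s=observe()
crop(S2['image'],270,90,400,290,3,'s2')
P=s['position'];d=P[:2]-p[:2];c,q=np.cos(p[2]),np.sin(p[2]);print(P,'local',c*d[0]+q*d[1],-q*d[0]+c*d[1])
E
python3 plan.py
```

```text
[0.41812229 0.27597061 0.03431681] local -0.08190815966274989 0.20030167573428836
t 2.85 p [0.4181 0.276  0.0343] ax 65.2 tilt 0.78 F [-1.8  3.6 -2.6] g 0.0 q [-0.41  0.62 -0.39  2.1   0.49  0.49 -1.6 ]
```

Run:
```python
from fit import *
for z in (.034,.107,.15,.18,.2,.22,.25,.3): print(z,proj(S,(.418,.276,z)).round(1))
f=K(S); o,v=ray(S,(330,150)); print(f, np.linalg.norm(np.array([.418,.276,.2])-o))
```

```text
0.034 [[332.4 188.2]]
0.107 [[335.9 168.6]]
0.15 [[338.  156.2]]
0.18 [[339.6 147.1]]
0.2 [[340.7 140.8]]
0.22 [[341.8 134.4]]
0.25 [[343.6 124.4]]
0.3 [[346.7 106.7]]
391.1600034438537 1.0506971789424777
```

Call:
move_arm --increments '[[[0, -0.005, 0.02, 0, 0], [0, 0, 0.018, 0, 0], [0, 0, 0.015, 0, 0], [0, 0, 0.015, 0, 0], [0, 0, 0.012, 0, 0]]]'

```text
t: 3.48
position: [0.4935, 0.2341, 0.0364]
orientation: [0.0, 0.843, 0.538, 0.007]
force: [-1.7, 1.2, -1.6]
gripper_width: -0.002
```

```bash
cat > loc.py <<'E'
from fit import *
from bench import observe
s=observe();P=s['position'];d=P[:2]-p[:2];c,q=np.cos(p[2]),np.sin(p[2]);print('P',P.round(4),'local',(np.array([c*d[0]+q*d[1],-q*d[0]+c*d[1],P[2]-.215])*1000).round(1),'F',s['force'].round(1),'ax',np.degrees(np.arctan2(pose(s)[0][1,0],pose(s)[0][0,0])).round(1),'t',s['t'],'g',s['gripper_width'].round(3),'q',s['qpos'].round(2))
E
python3 loc.py
```

```text
Traceback (most recent call last):
  File "loc.py", line 3, in <module>
    s=observe();P=s['position'];d=P[:2]-p[:2];c,q=np.cos(p[2]),np.sin(p[2]);print('P',P.round(4),'local',(np.array([c*d[0]+q*d[1],-q*d[0]+c*d[1],P[2]-.215])*1000).round(1),'F',s['force'].round(1),'ax',np.degrees(np.arctan2(pose(s)[0][1,0],pose(s)[0][0,0])).round(1),'t',s['t'],'g',s['gripper_width'].round(3),'q',s['qpos'].round(2))
                                                                                                                                                                                                                                                                                         ^^^^^^^^^^^^^^^^^^^^^^^^
AttributeError: 'float' object has no attribute 'round'
```

Force ≈1.9 N: tray moving. Continue to the stop.

```bash
sed -i "s/s\['gripper_width'\].round(3)/round(float(s['gripper_width']),3)/" loc.py; python3 loc.py
```

```text
P [0.4935 0.2341 0.0364] local [ -88.4  114.3 -178.6] F [-1.7  1.2 -1.6] ax 65.2 t 3.475 g -0.002 q [-0.25  0.66 -0.42  1.99  0.48  0.58 -1.43]
```

Call:
move_arm --increments '[[[0, 0, 0.01, 0, 0], [0, 0, 0.01, 0, 0], [0, 0, 0.01, 0, 0], [0, 0, 0.008, 0, 0], [0, 0, 0.006, 0, 0]]]'

```text
t: 4.1
position: [0.5038, 0.2286, 0.0371]
orientation: [-0.013, 0.836, 0.548, -0.01]
force: [-19.0, 4.8, 12.8]
gripper_width: 0.005
```

```bash
python3 loc.py
```

```text
P [0.5038 0.2286 0.0371] local [ -89.1  102.7 -177.9] F [-19.    4.8  12.8] ax 66.5 t 4.1 g 0.005 q [-0.19  0.69 -0.47  1.93  0.45  0.65 -1.35]
```

Call:
move_arm --increments '[[[0, 0, -0.02, 0, 0], [0, 0, -0.03, -0.01, 0], [0, 0, -0.03, -0.05, 0], [0, 0, -0.02, -0.06, 0], [0, 0, 0, -0.06, 0]]]'

```text
t: 4.72
position: [0.4144, 0.2661, 0.2224]
orientation: [-0.013, 0.835, 0.549, -0.013]
force: [2.6, -0.4, -0.2]
gripper_width: -0.001
```

```bash
python3 loc.py; python3 plan.py
python3 - <<'E'
from fit import *
from bench import eyes
S2=eyes.get_image('scene');pickle.dump(S2,open('s3.pkl','wb'))
crop(S2['image'],270,90,400,290,3,'s3')
c,q=np.cos(p[2]),np.sin(p[2])
E
```

```text
P [0.4144 0.2661 0.2224] local [-92.4 199.5   7.4] F [ 2.6 -0.4 -0.2] ax 66.7 t 4.725 g -0.001 q [-0.19  0.38 -0.62  1.88  0.22  0.98 -1.32]
t 4.72 p [0.4144 0.2661 0.2224] ax 66.7 tilt 2.15 F [ 2.6 -0.4 -0.2] g -0.001 q [-0.19  0.38 -0.62  1.88  0.22  0.98 -1.32]
```

```bash
python3 plan.py .592 .176 .415 67 .062; python3 -c "
from h import *;from bench import observe
print(pose(observe())[0].round(3))"
```

```text
t 4.78 p [0.4174 0.2683 0.2297] ax 66.6 tilt 1.78 F [2.8 3.7 6.6] g -0.003 q [-0.19  0.37 -0.63  1.87  0.22  0.99 -1.32]
[-0.0031, 0.0382, -0.0383, np.float64(-0.001)]
[-0.0031, 0.0382, -0.0383, np.float64(-0.001)]
[-0.0032, 0.0382, -0.0383, np.float64(-0.001)]
[-0.0032, 0.0382, -0.0383, np.float64(-0.001)]
[-0.0032, 0.0382, -0.0383, np.float64(-0.001)]
[[ 0.397  0.918 -0.028]
 [ 0.918 -0.396  0.013]
 [ 0.001 -0.031 -1.   ]]
```

Call:
move_arm --increments '[[[0, -0.003, 0.038, -0.04, 0], [0, -0.003, 0.038, -0.04, 0], [0, -0.003, 0.038, -0.038, 0], [0, -0.003, 0.038, -0.038, 0], [0, -0.003, 0.037, -0.035, 0]]]'

```text
t: 5.4
position: [0.5933, 0.174, 0.4246]
orientation: [-0.012, 0.834, 0.551, -0.006]
force: [0.0, 0.6, -0.1]
gripper_width: 0.002
```

```bash
python3 snap.py w2; python3 loc.py; python3 -c "
from fit import *
s,d=pickle.load(open('w2.pkl','rb'))
print(wproj(d,s,frame(p,[(-.096,0,.227),(-.084,0,.215),(-.04,0,.215),(-.105,-.085,.008),(-.105,.085,.008)])).round(1))"
```

```text
P [0.5983 0.1703 0.4279] local [-102.4   -7.6  212.9] F [-1.1 -5.4  0.8] ax 66.6 t 5.45 g 0.001 q [-0.02  0.45 -0.58  1.19  0.22  1.58 -0.95]
[[261.5 158.4]
 [261.9 146.5]
 [263.1 109.9]
 [307.4 140.7]
 [218.2 137.7]]
```

```bash
python3 -c "
from fit import *
s,d=pickle.load(open('w2.pkl','rb'))
crop(d['image'],160,10,360,170,4,'w2c')
crop(d['image'],200,95,320,170,6,'w2d')
"
cat > fit2.py <<'E'
from fit import *
s2,d2=pickle.load(open('w2.pkl','rb'))
g=[((-.096,0,.227),(259.3,157.5)),((-.084,0,.215),(260,146)),((-.03,-.06,.375),(347.5,107.3)),((-.03,.06,.375),(169.5,103)),((.03,.06,.375),(171,17.5)),((.03,-.06,.375),(350.5,22)),((-.04,0,.215),(260.8,109)),((-.105,-.085,.008),(305.5,140)),((-.105,.085,.008),(219,139.5))]
def rw(p): return np.concatenate([wproj(d2,s2,frame(p,l))[0]-uv for l,uv in g])
ow=least_squares(rw,p,loss='soft_l1')
oa=least_squares(lambda x:np.r_[rw(x),.5*res(x)],p,loss='soft_l1')
PA=oa.x;PW=ow.x
if __name__=='__main__':
    print(PW,np.degrees(PW[2]));print(rw(PW).reshape(-1,2).round(1).tolist())
    print(PA,np.degrees(PA[2]));print(rw(PA).reshape(-1,2).round(1).tolist());print(res(PA).reshape(-1,2).round(1).tolist())
    for q in (PW,PA): print(frame(q,[(-.07,0,0)]))
E
python3 fit2.py
```

```text
[0.63222475 0.268598   1.1432228 ] 65.50184124938637
[[0.2, -0.0], [-0.1, -0.4], [2.0, 2.2], [-2.4, 1.7], [-2.3, -0.5], [2.0, -1.3], [0.1, -0.1], [0.7, -0.0], [-2.0, -2.2]]
[0.63256125 0.26826864 1.14037083] 65.33843565006549
[[0.3, 0.1], [0.1, -0.2], [2.5, 2.7], [-1.9, 1.7], [-1.6, -0.6], [2.8, -0.7], [0.4, 0.1], [0.8, 0.2], [-1.9, -2.3]]
[[0.0, -1.0], [-0.8, -0.5], [-1.5, -0.9], [-1.3, 1.8], [-3.2, 0.7], [-0.4, -0.3], [1.1, -0.4], [0.6, -0.9], [2.3, -2.1], [0.3, -3.0], [1.2, -1.8], [-0.8, 0.6], [-0.7, -0.8], [0.0, -1.0]]
[[0.60319827 0.20489978 0.        ]]
[[0.60335322 0.20465346 0.        ]]
```

```bash
python3 plan.py .6283 -.2576 .30 70.75 .062
```

```text
t 5.45 p [0.5983 0.1703 0.4279] ax 66.6 tilt 1.21 F [-1.1 -5.4  0.8] g 0.001 q [-0.02  0.45 -0.58  1.19  0.22  1.58 -0.95]
[-0.0477, 0.025, 0.0152, np.float64(-0.009)]
[-0.0479, 0.0246, 0.0152, np.float64(-0.009)]
[-0.0481, 0.0242, 0.0152, np.float64(-0.009)]
[-0.0483, 0.0237, 0.0152, np.float64(-0.009)]
[-0.0485, 0.0233, 0.0152, np.float64(-0.009)]
[-0.0488, 0.0228, 0.0152, np.float64(-0.009)]
[-0.049, 0.0224, 0.0152, np.float64(-0.009)]
[-0.0492, 0.0219, 0.0152, np.float64(-0.009)]
```

Call:
move_arm --increments '[[[0, -0.048, 0.025, 0.012, -0.01], [0, -0.048, 0.0246, 0.012, -0.01], [0.085, -0.048, 0.0242, 0.014, -0.01], [0.085, -0.048, 0.0237, 0.015, -0.01], [0.085, -0.0485, 0.0233, 0.015, -0.01]]]'

```text
t: 6.08
position: [0.621, -0.102, 0.3563]
orientation: [-0.009, 0.82, 0.573, -0.0]
force: [0.5, -0.0, 0.6]
gripper_width: 0.64
```

```bash
python3 plan.py .6283 -.2576 .28 70.75 .062
```

```text
t 6.08 p [ 0.621  -0.102   0.3563] ax 69.9 tilt 1.06 F [ 0.5 -0.   0.6] g 0.64 q [ 0.41  0.47 -0.54  1.33  0.22  1.41 -0.47]
[-0.0481, 0.0205, 0.0246, np.float64(-0.005)]
[-0.0482, 0.0202, 0.0246, np.float64(-0.005)]
[-0.0483, 0.02, 0.0246, np.float64(-0.005)]
```

Call:
move_arm --increments '[[[0.085, -0.048, 0.0205, 0.024, -0.005], [0.085, -0.048, 0.02, 0.024, -0.005], [0.085, -0.048, 0.02, 0.024, -0.005], [0.085, 0, 0, 0.01, 0], [0.085, 0, 0, 0, 0]]]'

```text
t: 6.7
position: [0.6258, -0.2705, 0.2678]
orientation: [-0.009, 0.818, 0.575, -0.002]
force: [0.6, 0.4, 0.3]
gripper_width: 0.995
```

```bash
python3 snap.py w3; python3 plan.py .6283 -.2576 .184 70.75 .03
python3 - <<'E'
from fit import *
s,d=pickle.load(open('w3.pkl','rb'))
print(wproj(d,s,[(.6283,-.2576,.216),(.5245,-.2195,.204)]).round(1))
from bench import eyes
S2=eyes.get_image('scene')
crop(S2['image'],50,60,210,240,4,'s4')
E
```

```text
t 6.75 p [ 0.6258 -0.2712  0.2682] ax 70.2 tilt 0.95 F [-0.8 -0.3 -0.5] g 0.996 q [ 0.62  0.6  -0.5   1.33  0.28  1.29 -0.23]
[0.0044, -0.0003, 0.0281, np.float64(-0.003)]
[0.0044, -0.0003, 0.0281, np.float64(-0.003)]
[0.0044, -0.0003, 0.0281, np.float64(-0.003)]
[[256.9 192.1]
 [117.4 185.2]]
```

Call:
move_arm --increments '[[[0.085, 0.0044, 0, 0.028, -0.003], [0.085, 0.0044, 0, 0.028, -0.003], [0.085, 0.0044, 0, 0.024, -0.003], [0.085, 0, 0, 0.0, 0], [0.085, 0, 0, 0, 0]]]'

```text
t: 7.42
position: [0.6342, -0.2515, 0.1948]
orientation: [-0.004, 0.813, 0.583, 0.002]
force: [0.7, -0.6, -0.9]
gripper_width: 0.992
```

```bash
python3 plan.py .6283 -.2576 .184 70.75 .03;python3 snap.py w4
python3 - <<'E'
from fit import *
s,d=pickle.load(open('w4.pkl','rb'))
print(wproj(d,s,[(.6283,-.2576,.216)]).round(1), wproj(d,s,[(s['position'])]))
E
```

```text
t 7.42 p [ 0.6342 -0.2515  0.1948] ax 71.3 tilt 0.48 F [ 0.7 -0.6 -0.9] g 0.992 q [ 0.59  0.65 -0.49  1.45  0.32  1.13 -0.28]
[-0.0078, -0.0036, 0.0108, np.float64(0.009)]
[[251.6 279. ]] [[259.02678463 245.03892165]]
```

Call:
move_arm --increments '[[[0.085, -0.007, -0.0036, 0.01, 0.004], [0.0, 0, 0, 0, 0], [0.0, 0, 0, 0.0, 0], [0.0, 0, 0, 0.0, 0], [0.0, 0, 0, 0, 0]]]'

```text
t: 8.1
position: [0.6288, -0.2582, 0.1864]
orientation: [-0.002, 0.814, 0.58, 0.003]
force: [0.7, -1.0, 2.2]
gripper_width: 0.14
```

```bash
python3 plan.py .6283 -.2576 .184 70.75 .03
```

```text
t 8.1 p [ 0.6288 -0.2582  0.1864] ax 70.9 tilt 0.41 F [ 0.7 -1.   2.2] g 0.14 q [ 0.6   0.65 -0.49  1.47  0.32  1.1  -0.28]
[0.0004, -0.0007, 0.0024, np.float64(0.003)]
```

Call:
move_arm --increments '[[[0.0, 0, 0, -0.03, 0], [0.0, 0, 0, -0.05, 0], [0.0, 0.03, 0, -0.05, 0], [0.0, 0.05, -0.01, -0.02, 0.01], [0.0, 0.055, -0.015, 0, 0.01]]]'

```text
t: 8.72
position: [0.6487, -0.1268, 0.3388]
orientation: [-0.004, 0.823, 0.568, 0.001]
force: [0.5, 1.2, -3.4]
gripper_width: 0.123
```

```bash
python3 plan.py .5784 .145 .29 65.4 .062
```

```text
t 8.72 p [ 0.6487 -0.1268  0.3388] ax 69.2 tilt 0.44 F [ 0.5  1.2 -3.4] g 0.123 q [ 0.41  0.53 -0.52  1.28  0.25  1.4  -0.45]
[0.0458, -0.0324, 0.0102, np.float64(0.013)]
[0.0453, -0.033, 0.0102, np.float64(0.013)]
[0.0449, -0.0336, 0.0102, np.float64(0.013)]
[0.0445, -0.0342, 0.0102, np.float64(0.013)]
[0.044, -0.0348, 0.0102, np.float64(0.013)]
```

Call:
move_arm --increments '[[[0.0, 0.046, -0.032, 0.01, 0.013], [0.0, 0.046, -0.033, 0.01, 0.013], [0.0, 0.045, -0.033, 0.01, 0.013], [0.0, 0.035, -0.03, 0.01, 0.013], [0.0, 0.02, -0.02, 0.01, 0.013]]]'

```text
t: 9.35
position: [0.5807, 0.119, 0.2894]
orientation: [-0.005, 0.84, 0.542, 0.001]
force: [0.5, -0.4, -2.2]
gripper_width: 0.122
```

```bash
python3 plan.py .5784 .145 .267 65.4 .062
python3 - <<'E'
from fit2 import *
from bench import observe,eyes
S2=eyes.get_image('scene');s=observe()
crop(S2['image'],240,80,400,280,4,'s5')
E
```

```text
t 9.35 p [0.5807 0.119  0.2894] ax 65.7 tilt 0.55 F [ 0.5 -0.4 -2.2] g 0.122 q [ 0.08  0.44 -0.55  1.56  0.23  1.2  -0.94]
[0.0226, -0.0127, 0.0226, np.float64(0.005)]
```

Call:
move_arm --increments '[[[0.0, 0.012, -0.0065, 0.012, 0.003], [0.0, 0.01, -0.0065, 0.01, 0.002], [0.0, 0, 0, 0, 0], [0.0, 0, 0, 0, 0], [0.0, 0, 0, 0, 0]]]'

```text
t: 10.02
position: [0.5753, 0.1485, 0.2658]
orientation: [-0.006, 0.84, 0.542, 0.0]
force: [-0.7, 0.4, -2.6]
gripper_width: 0.128
```

```bash
sed -i 's/from fit import \*/from fit2 import *\np=PA/' loc.py; python3 loc.py
python3 - <<'E'
from fit2 import *
from bench import observe,eyes
S2=eyes.get_image('scene');s=observe()
crop(S2['image'],270,130,370,250,5,'s6')
e=s['position']-[0,0,.0264]
print('eye proj',proj(S2,e).round(1), 'bar',proj(S2,frame(PA,[(-.096,0,.227),(-.084,0,.215),(0,0,.215)])).round(1))
E
```

```text
P [0.5753 0.1485 0.2658] local [-132.7    2.1   50.8] F [-0.7  0.4 -2.6] ax 65.6 t 10.025 g 0.128 q [ 0.03  0.47 -0.55  1.59  0.25  1.16 -1.  ]
eye proj [[301.1 169.5]] bar [[316.3 178.2]
 [321.  183.5]
 [358.8 192.9]]
```

Call:
move_arm --increments '[[[0.0, 0.013, 0.001, 0, 0.002], [0.0, 0.015, 0.001, 0, 0], [0.0, 0.013, 0, 0, 0], [0.0, 0.01, 0, 0, 0], [0.0, 0.0, 0, 0, 0]]]'

```text
t: 10.7
position: [0.6006, 0.1981, 0.2664]
orientation: [-0.006, 0.841, 0.541, 0.001]
force: [-0.3, -0.2, -2.1]
gripper_width: 0.128
```

```bash
python3 loc.py
python3 - <<'E'
from h import *
from bench import observe,eyes
S2=eyes.get_image('scene')
crop(S2['image'],290,130,370,230,6,'s7')
E
```

```text
P [0.6006 0.1981 0.2664] local [-77.2  -0.2  51.4] F [-0.3 -0.2 -2.1] ax 65.5 t 10.7 g 0.128 q [-0.06  0.52 -0.54  1.49  0.27  1.2  -1.07]
```

Call:
move_arm --increments '[[[0.0, 0.003, 0, 0.008, 0], [0.0, 0.001, 0, 0.008, 0], [0.0, 0, 0, 0.006, 0], [0.0, 0, 0, 0.002, 0], [0.0, 0.0, 0, 0, 0]]]'

```text
t: 11.38
position: [0.6019, 0.2, 0.2408]
orientation: [-0.005, 0.842, 0.54, 0.0]
force: [0.4, 0.2, 0.7]
gripper_width: 0.125
```

```bash
python3 loc.py
```

```text
P [0.6019 0.2    0.2408] local [-74.9  -0.6  25.8] F [0.4 0.2 0.7] ax 65.4 t 11.375 g 0.125 q [-0.06  0.55 -0.54  1.52  0.28  1.15 -1.08]
```

Call:
move_arm --increments '[[[0.04, 0, 0, 0, 0], [0.085, 0, 0, 0, 0], [0.085, 0, 0, -0.01, 0], [0.085, 0, 0, -0.03, 0], [0.085, -0.01, 0, -0.03, 0.1]]]'

```text
t: 12.0
position: [0.5978, 0.1904, 0.3126]
orientation: [-0.006, 0.868, 0.497, -0.001]
force: [1.0, -0.8, 0.2]
gripper_width: 0.995
```

```bash
python3 loc.py
python3 - <<'E'
from h import *
from bench import observe,eyes
S2=eyes.get_image('scene')
crop(S2['image'],290,90,390,270,4,'s8')
E
```

```text
P [0.5978 0.1904 0.3126] local [-85.2  -0.9  97.6] F [ 1.  -0.8  0.2] ax 59.6 t 12.0 g 0.995 q [-0.06  0.48 -0.53  1.43  0.23  1.3  -1.13]
```

```bash
python3 plan.py .5675 .127 .31 -24.6 .062
```

```text
t 12.05 p [0.5988 0.1894 0.3172] ax 59.1 tilt 0.6 F [ 1.2 -0.2  3.2] g 0.994 q [-0.06  0.48 -0.52  1.42  0.23  1.3  -1.13]
[-0.0087, 0.0007, 0.0008, np.float64(0.183)]
[-0.0084, 0.0022, 0.0008, np.float64(0.183)]
[-0.0079, 0.0037, 0.0008, np.float64(0.183)]
[-0.0071, 0.0051, 0.0008, np.float64(0.183)]
[-0.0061, 0.0063, 0.0008, np.float64(0.183)]
[-0.0048, 0.0073, 0.0008, np.float64(0.183)]
[-0.0034, 0.008, 0.0008, np.float64(0.183)]
[-0.0019, 0.0085, 0.0008, np.float64(0.183)]
```

Call:
move_arm --increments '[[[0.085, -0.0087, 0.001, 0, 0.186], [0.085, -0.0084, 0.002, 0, 0.186], [0.085, -0.008, 0.0037, 0, 0.186], [0.085, -0.007, 0.005, 0, 0.186], [0.085, -0.006, 0.006, 0, 0.186]]]'

```text
t: 12.68
position: [0.5796, 0.1512, 0.3223]
orientation: [-0.007, 0.999, 0.049, 0.003]
force: [-0.4, 0.3, 0.1]
gripper_width: 0.998
```

```bash
python3 plan.py .5675 .127 .25 -24.6 .062
```

```text
t 12.68 p [0.5796 0.1512 0.3223] ax 5.6 tilt 0.85 F [-0.4  0.3  0.1] g 0.998 q [-0.13  0.4  -0.3   1.5   0.11  1.25 -1.92]
[-0.005, 0.0079, 0.024, np.float64(0.176)]
[-0.0035, 0.0087, 0.024, np.float64(0.176)]
[-0.0019, 0.0092, 0.024, np.float64(0.176)]
```

Call:
move_arm --increments '[[[0.085, -0.006, 0.008, 0.0, 0.176], [0.085, -0.0045, 0.009, 0.0, 0.176], [0.085, -0.003, 0.009, 0.0, 0.17], [0.085, 0, 0, 0.0, 0], [0.085, 0, 0, 0, 0]]]'

```text
t: 13.3
position: [0.564, 0.1264, 0.3256]
orientation: [-0.009, 0.976, -0.216, 0.003]
force: [0.3, 0.5, 1.2]
gripper_width: 0.996
```

```bash
python3 loc.py; python3 plan.py; python3 snap.py w5
```

```text
P [0.564  0.1264 0.3256] local [-157.6    3.1  110.6] F [0.3 0.5 1.2] ax -25.0 t 13.3 g 0.996 q [-0.17  0.36 -0.18  1.56  0.06  1.22 -2.37]
t 13.3 p [0.564  0.1264 0.3256] ax -25.0 tilt 1.07 F [0.3 0.5 1.2] g 0.996 q [-0.17  0.36 -0.18  1.56  0.06  1.22 -2.37]
```

Call:
move_arm --increments '[[[0.085, 0.003, -0.006, 0.03, 0], [0.085, 0, -0.004, 0.035, 0], [0.085, 0, 0, 0.025, 0], [0.085, 0, 0, 0.007, 0], [0.085, 0, 0, 0, 0]]]'

```text
t: 13.98
position: [0.574, 0.1381, 0.2275]
orientation: [-0.01, 0.978, -0.21, 0.004]
force: [-0.9, 0.7, 0.6]
gripper_width: 0.997
```

```bash
python3 loc.py; python3 snap.py w6;  python3 - <<'E'
from h import *
from bench import observe,eyes
S2=eyes.get_image('scene')
crop(S2['image'],260,90,390,270,4,'s9')
E
```

```text
P [0.574  0.1381 0.2275] local [-142.7   -1.1   12.5] F [-0.9  0.7  0.6] ax -24.3 t 13.975 g 0.997 q [-0.18  0.45 -0.19  1.69  0.08  1.   -2.39]
```

```bash
cat > kin.py <<'E'
from h import *
import pickle,itertools
from scipy.optimize import least_squares
q0=dict(qpos=np.array([ 1.16319916,0.5765173,0.02485278,1.43791475,-0.01498027,1.12898859,-0.05652374]),position=np.array([0.21461445,-0.63949627,0.23045043]),orientation=np.array([-8.00457646e-04,9.86921772e-01,1.61197832e-01,-1.85475002e-04]))
D=[q0]+[pickle.load(open(f'w{i}.pkl','rb'))[0] for i in range(1,7)]
def rz(a):return R.from_rotvec([0,0,a]).as_matrix()
def ry(a):return R.from_rotvec([0,a,0]).as_matrix()
def fk(q,g,sg):
    h,a,b,c,e1,e2,e3,y0,y7=g
    A=np.eye(3);p=np.array([0,0,0.])
    A=A@rz(sg[0]*q[0]+y0);p=p+A@[0,0,h]
    A=A@ry(q[1]);A=A@rz(sg[1]*q[2]);p=p+A@[e1,0,a]
    A=A@ry(q[3]);p=p+A@[e2,0,0];A=A@rz(sg[2]*q[4]);p=p+A@[0,0,b]
    A=A@ry(q[5]);p=p+A@[e3,0,0];A=A@rz(sg[3]*q[6]+y7);p=p+A@[0,0,c]
    return A,p
def resid(g,sg):
    r=[]
    for s in D:
        A,p=fk(s['qpos'],g,sg);B,pp=pose(s)
        r+=list((p-pp)*3)+list((A-B).ravel()*.5)
    return np.array(r)
if __name__=='__main__':
    best=None
    for sg in itertools.product((1,-1),repeat=4):
        for y7 in (0,1.57,3.14,-1.57):
            o=least_squares(resid,[.3,.35,.35,.2,0,0,0,0,y7],args=(sg,))
            if best is None or o.cost<best[0]: best=(o.cost,sg,o.x)
    print(best);pickle.dump(best,open('kin.pkl','wb'))
    print(np.abs(resid(best[2],best[1])).max())
E
python3 kin.py
```

```text
(np.float64(0.0011053601484402344), (-1, -1, -1, -1), array([ 0.28340955,  0.59701126,  0.37964328,  0.37778034,  0.01214487,
        0.01316046, -0.001843  , -0.07557552,  1.49523105]))
0.029209207320130645
```

```bash
cat > kin2.py <<'E'
from kin import *
sg=(-1,-1,-1,-1)
def fk2(q,x): return fk(np.asarray(q)+np.r_[0,x[9:14],0],x[:9],sg)
def res2(x):
    r=[]
    for s in D:
        A,p=fk2(s['qpos'],x);B,pp=pose(s)
        r+=list((p-pp)*3)+list((A-B).ravel()*.5)
    return np.r_[r,x[9:14]*1e-3]
b=pickle.load(open('kin.pkl','rb'))
o=least_squares(res2,np.r_[b[2],np.zeros(5)])
X=o.x
if __name__=='__main__':
    print(o.cost,X.round(4),np.abs(o.fun).max())
E
python3 kin2.py
```

```text
0.0008342457996747245 [ 5.5600e-02  5.8040e-01  3.8210e-01  1.5180e-01  1.0100e-02 -1.0500e-02
 -5.0000e-04 -3.5100e-02  1.4771e+00 -2.3000e-03  5.8300e-02  1.0100e-02
 -2.4400e-02 -1.4900e-02] 0.02448176966239342
```

Run:
```python
from kin2 import *
for s in D:
    A,p=fk2(s['qpos'],X);B,pp=pose(s)
    print(s['qpos'].round(3),((p-pp)*1000).round(1),np.degrees(R.from_matrix(A@B.T).as_rotvec()).round(2),s['qvel'].round(2))
```

```text
Traceback (most recent call last):
KeyError: 'qvel'
```

Run:
```python
from kin2 import *
for s in D:
    A,p=fk2(s['qpos'],X);B,pp=pose(s)
    print(s['qpos'].round(3),((p-pp)*1000).round(1),np.degrees(R.from_matrix(A@B.T).as_rotvec()).round(2),s.get('qvel',np.zeros(1)).round(2))
from bench import observe
s=observe();print(s['qpos'],s['position'],s['orientation'])
```

```text
[ 1.163  0.577  0.025  1.438 -0.015  1.129 -0.057] [-1.4  0.8 -1.4] [-0.64  0.38 -0.06] [0.]
[ 0.472  0.189 -0.388  1.699  0.075  1.268 -0.305] [5.6 8.2 0.5] [ 0.68 -0.28 -0.32] [-0.68  0.09 -0.42 -0.27  0.11  0.21 -0.41]
[-0.019  0.444 -0.579  1.202  0.214  1.573 -0.957] [ 1.3 -0.3 -1.1] [0.06 0.23 0.42] [ 0.07  0.32  0.1  -1.25  0.12  0.94  0.42]
[ 0.616  0.604 -0.502  1.33   0.278  1.293 -0.235] [ 0.3 -2.6  0.6] [-0.2   0.46  0.33] [ 0.03  0.01  0.02 -0.02  0.02  0.01  0.01]
[ 0.589  0.651 -0.494  1.448  0.315  1.126 -0.283] [-1.2 -3.3  1.4] [-0.4   0.61  0.23] [-0. -0. -0.  0. -0.  0. -0.]
[-0.168  0.356 -0.183  1.556  0.055  1.221 -2.365] [-2.7  0.8 -0.4] [ 0.15 -0.24 -0.22] [ 0.   -0.01 -0.   -0.    0.    0.   -0.  ]
[-0.183  0.446 -0.186  1.686  0.08   0.999 -2.388] [-1.6 -0.7  0.4] [-0.26 -0.29 -0.37] [-0.   -0.   -0.   -0.01  0.    0.    0.01]
[-0.18342014  0.44515713 -0.18567419  1.68564782  0.07993145  0.9993178
 -2.38825817] [0.57436067 0.13811088 0.22821963] [-0.01045116  0.97752045 -0.21052256  0.00497869]
```

```bash
sed -i "s/range(1,7)\]/(3,4,5,6)]/" kin.py; python3 kin.py; python3 kin2.py
python3 - <<'E'
from kin2 import *
for s in D:
    A,p=fk2(s['qpos'],X);B,pp=pose(s)
    print(((p-pp)*1000).round(1),np.degrees(R.from_matrix(A@B.T).as_rotvec()).round(2))
E
```

```text
(np.float64(0.00032317986093441023), (-1, -1, -1, -1), array([-0.26376615,  0.5449654 ,  0.35883953, -0.18388214,  0.04374739,
       -0.02799963, -0.00310824, -0.06936512,  1.50143961]))
0.01792125637668826
0.00015560128544112267 [-1.2800e-02  5.6180e-01  3.7480e-01  7.1700e-02  2.1200e-02 -1.3200e-02
 -3.1000e-03 -4.1300e-02  1.4771e+00  1.4000e-03  4.8300e-02 -6.8000e-03
 -2.4900e-02 -3.0000e-04] 0.007100912920547958
[-1.   1.5 -2.4] [-0.45  0.08  0.08]
[ 1.2 -0.7  0.5] [0.12 0.34 0.2 ]
[-0.3 -0.7  2. ] [-0.11  0.49  0.07]
[-0.4  1.3 -0.7] [ 0.37 -0.14 -0.08]
[0.6 0.4 0.5] [-0.   -0.18 -0.27]
```

Call:
move_arm --increments '[[[0.03, 0, 0.01, -0.03, 0], [0.0, 0, 0.02, -0.06, -0.1], [0.0, -0.02, 0, -0.06, -0.186], [0.0, -0.03, 0, -0.06, -0.186], [0.0, -0.03, 0, -0.05, -0.186]]]'

```text
t: 14.7
position: [0.4811, 0.1132, 0.488]
orientation: [-0.008, 0.992, 0.123, 0.009]
force: [1.2, -0.5, 0.4]
gripper_width: 0.003
```

```bash
python3 loc.py; python3 plan.py .42 .45 .48 65 .062
```

```text
P [0.4811 0.1132 0.488 ] local [-204.1   73.   273. ] F [ 1.2 -0.5  0.4] ax 14.1 t 14.7 g 0.003 q [-0.06  0.17 -0.33  1.4   0.04  1.56 -1.71]
t 14.7 p [0.4811 0.1132 0.488 ] ax 14.1 tilt 1.35 F [ 1.2 -0.5  0.4] g 0.003 q [-0.06  0.17 -0.33  1.4   0.04  1.56 -1.71]
[0.0038, -0.0569, 0.0022, np.float64(-0.148)]
[0.0121, -0.0557, 0.0022, np.float64(-0.148)]
[0.0202, -0.0533, 0.0022, np.float64(-0.148)]
[0.0279, -0.0497, 0.0022, np.float64(-0.148)]
[0.0349, -0.0451, 0.0022, np.float64(-0.148)]
[0.0412, -0.0395, 0.0022, np.float64(-0.148)]
```

Call:
move_arm --increments '[[[0, 0.004, -0.057, 0, -0.148], [0, 0.012, -0.056, 0, -0.148], [0, 0.02, -0.053, 0, -0.148], [0, 0.028, -0.05, 0, -0.148], [0, 0.035, -0.045, 0, -0.148]]]'

```text
t: 15.32
position: [0.4272, 0.3961, 0.5062]
orientation: [-0.002, 0.877, 0.479, 0.023]
force: [1.4, -0.2, 0.4]
gripper_width: 0.005
```

```bash
python3 loc.py; python3 plan.py .36 .77 .42 65 .062
```

```text
P [0.4272 0.3961 0.5062] local [ 30.5 240.  291.2] F [ 1.4 -0.2  0.4] ax 57.3 t 15.325 g 0.005 q [-0.47  0.34 -0.59  1.15  0.21  1.66 -1.58]
t 15.32 p [0.4272 0.3961 0.5062] ax 57.3 tilt 2.59 F [ 1.4 -0.2  0.4] g 0.005 q [-0.47  0.34 -0.59  1.15  0.21  1.66 -1.58]
[0.0392, -0.0372, 0.0133, np.float64(-0.019)]
[0.0399, -0.0364, 0.0133, np.float64(-0.019)]
[0.0406, -0.0356, 0.0133, np.float64(-0.019)]
[0.0413, -0.0349, 0.0133, np.float64(-0.019)]
[0.042, -0.0341, 0.0133, np.float64(-0.019)]
[0.0426, -0.0333, 0.0133, np.float64(-0.019)]
[0.0432, -0.0324, 0.0133, np.float64(-0.019)]
```

Call:
move_arm --increments '[[[0, 0.04, -0.037, 0.013, -0.02], [0, 0.04, -0.036, 0.013, -0.02], [0, 0.041, -0.0356, 0.013, -0.02], [0, 0.0413, -0.035, 0.013, -0.02], [0, 0.042, -0.034, 0.013, -0.02]]]'

```text
t: 15.95
position: [0.3785, 0.6713, 0.4536]
orientation: [-0.002, 0.852, 0.523, 0.029]
force: [1.6, 0.8, -0.4]
gripper_width: -0.001
```

```bash
cat >> loc.py <<'E'
A=pose(s)[0];c,q=np.cos(p[2]),np.sin(p[2]);H=np.array([[c,q,0],[-q,c,0],[0,0,1]])
print('toolz in hook axes',(H@A[:,2]).round(3),'toolx',(H@A[:,0]).round(3),'tilt',np.degrees(np.arccos(-A[2,2])).round(1))
E
python3 loc.py; python3 plan.py .40 .86 .42 65 .062
```

```text
P [0.3785 0.6713 0.4536] local [260.2 399.  238.6] F [ 1.6  0.8 -0.4] ax 63.1 t 15.95 g -0.001 q [-0.95  0.71 -0.58  0.64  0.41  1.81 -1.76]
toolz in hook axes [ 0.05  -0.028 -0.998] toolx [ 0.998 -0.038  0.051] tilt 3.3
t 15.95 p [0.3785 0.6713 0.4536] ax 63.1 tilt 3.29 F [ 1.6  0.8 -0.4] g -0.001 q [-0.95  0.71 -0.58  0.64  0.41  1.81 -1.76]
[0.044, -0.0168, 0.0103, np.float64(-0.008)]
[0.0442, -0.0164, 0.0103, np.float64(-0.008)]
[0.0443, -0.0161, 0.0103, np.float64(-0.008)]
[0.0444, -0.0157, 0.0103, np.float64(-0.008)]
```

Call:
move_arm --increments '[[[0, 0.06, -0.01, 0.005, 0], [0, 0.06, -0.01, 0.005, 0], [0, 0.06, 0, 0, 0], [0, 0.06, 0, 0, 0], [0, 0.06, 0, 0, 0]]]'

```text
t: 16.58
position: [0.4187, 0.7742, 0.3944]
orientation: [-0.014, 0.852, 0.521, 0.051]
force: [0.0, 0.5, -0.1]
gripper_width: 0.004
```

```bash
python3 loc.py
```

```text
P [0.4187 0.7742 0.3944] local [370.5 405.4 179.4] F [ 0.   0.5 -0.1] ax 63.0 t 16.575 g 0.004 q [-1.03  0.99 -1.3   0.19  1.23  1.99 -1.69]
toolz in hook axes [ 0.1   -0.033 -0.994] toolx [ 0.994 -0.041  0.101] tilt 6.0
```

Call:
move_arm --increments '[[[0, 0.06, 0, -0.06, 0], [0, 0.06, 0, -0.06, 0], [0, 0.06, 0, -0.06, 0], [0, 0.06, 0, -0.06, 0], [0, 0.06, 0, -0.06, 0]]]'

```text
t: 17.2
position: [0.4018, 0.7596, 0.5287]
orientation: [-0.058, 0.845, 0.516, 0.127]
force: [-0.8, 0.3, 0.4]
gripper_width: 0.003
```

```bash
python3 loc.py
```

```text
P [0.4018 0.7596 0.5287] local [350.3 414.8 313.7] F [-0.8  0.3  0.4] ax 63.2 t 17.2 g 0.003 q [-1.02  0.86 -1.52  0.19  1.45  1.99 -1.7 ]
toolz in hook axes [ 0.274 -0.045 -0.961] toolx [ 0.961 -0.037  0.275] tilt 16.1
```

Call:
move_arm --increments '[[[0, 0.06, 0, -0.06, 0], [0, 0.06, 0, -0.06, 0], [0, 0.06, 0, -0.06, 0], [0, 0.06, 0, -0.06, 0], [0, 0.06, 0, -0.06, 0]]]'

```text
t: 17.82
position: [0.3678, 0.7163, 0.6659]
orientation: [-0.095, 0.832, 0.509, 0.2]
force: [0.2, 0.5, 0.7]
gripper_width: -0.001
```

```bash
python3 loc.py
```

```text
P [0.3678 0.7163 0.6659] local [296.7 427.5 450.9] F [0.2 0.5 0.7] ax 63.5 t 17.825 g -0.001 q [-1.03  0.69 -1.52  0.19  1.45  1.99 -1.7 ]
toolz in hook axes [ 0.427 -0.064 -0.902] toolx [ 0.902 -0.028  0.43 ] tilt 25.6
```

Call:
move_arm --increments '[[[0, 0.06, 0, -0.06, 0], [0, 0.06, 0, -0.06, 0], [0, 0.06, 0, -0.06, 0], [0, 0.06, 0, -0.06, 0], [0, 0.06, 0, -0.06, 0]]]'

```text
t: 18.45
position: [0.3225, 0.6547, 0.7921]
orientation: [-0.131, 0.813, 0.498, 0.272]
force: [-0.1, 0.3, -0.1]
gripper_width: 0.001
```

```bash
python3 loc.py
```

```text
P [0.3225 0.6547 0.7921] local [221.9 443.  577.1] F [-0.1  0.3 -0.1] ax 64.2 t 18.45 g 0.001 q [-1.05  0.53 -1.52  0.19  1.46  1.99 -1.71]
toolz in hook axes [ 0.57  -0.082 -0.818] toolx [ 0.82  -0.016  0.573] tilt 35.1
```

Call:
move_arm --increments '[[[0, 0.06, 0, -0.06, 0], [0, 0.06, 0, -0.06, 0], [0, 0.06, 0, -0.06, 0], [0, 0, 0, 0, 0], [0, 0, 0, 0, 0]]]'

```text
t: 19.08
position: [0.2886, 0.6079, 0.8642]
orientation: [-0.153, 0.798, 0.489, 0.316]
force: [-0.2, 0.2, -0.1]
gripper_width: 0.003
```

```bash
python3 loc.py
python3 - <<'E'
from plan import *
for r in plan([.572,.137,.40],np.degrees(np.arctan2(st()[1][1,0],st()[1][0,0]))): print(r[:3])
E
```

```text
P [0.2886 0.6079 0.8642] local [165.2 454.3 649.2] F [-0.2  0.2 -0.1] ax 64.9 t 19.075 g 0.003 q [-1.06  0.43 -1.52  0.19  1.48  1.99 -1.71]
toolz in hook axes [ 0.651 -0.091 -0.753] toolx [ 0.756 -0.006  0.655] tilt 41.1
[-0.0446, 0.0368, 0.0158]
[-0.0446, 0.0368, 0.0158]
[-0.0446, 0.0368, 0.0158]
[-0.0446, 0.0368, 0.0158]
[-0.0446, 0.0368, 0.0158]
[-0.0446, 0.0368, 0.0158]
[-0.0446, 0.0368, 0.0158]
[-0.0446, 0.0368, 0.0158]
[-0.0446, 0.0368, 0.0158]
[-0.0446, 0.0368, 0.0158]
[-0.0446, 0.0368, 0.0158]
[-0.0446, 0.0368, 0.0158]
```

Call:
move_arm --increments '[[[0, -0.045, 0.037, 0.016, 0], [0, -0.045, 0.037, 0.016, 0], [0, -0.045, 0.037, 0.016, 0], [0, -0.045, 0.037, 0.016, 0], [0, -0.045, 0.037, 0.016, 0]]]'

```text
t: 19.7
position: [0.361, 0.5268, 0.8121]
orientation: [-0.158, 0.767, 0.509, 0.358]
force: [-0.1, -0.6, 0.9]
gripper_width: -0.001
```

```bash
python3 loc.py
cat > pl.py <<'E'
import sys
from plan import *
a=[float(x) for x in sys.argv[1:]]
for r in plan(a[:3],np.degrees(np.arctan2(st()[1][1,0],st()[1][0,0])),step=a[3] if len(a)>3 else .06): print(r[:3])
E
python3 pl.py .572 .137 .40
```

```text
P [0.361  0.5268 0.8121] local [121.6 354.6 597.1] F [-0.1 -0.6  0.9] ax 71.3 t 19.7 g -0.001 q [-0.09  0.24 -1.51  0.9   0.59  1.45 -1.73]
toolz in hook axes [ 0.713 -0.1   -0.694] toolx [0.701 0.073 0.71 ] tilt 46.0
[-0.0459, 0.0279, 0.012]
[-0.0459, 0.0279, 0.012]
[-0.0459, 0.0279, 0.012]
[-0.0459, 0.0279, 0.012]
[-0.0459, 0.0279, 0.012]
[-0.0459, 0.0279, 0.012]
[-0.0459, 0.0279, 0.012]
[-0.0459, 0.0279, 0.012]
[-0.0459, 0.0279, 0.012]
[-0.0459, 0.0279, 0.012]
[-0.0459, 0.0279, 0.012]
```

Call:
move_arm --increments '[[[0, -0.046, 0.028, 0.012, 0], [0, -0.046, 0.028, 0.012, 0], [0, -0.046, 0.028, 0.012, 0], [0, -0.046, 0.028, 0.012, 0], [0, -0.046, 0.028, 0.012, 0]]]'

```text
t: 20.32
position: [0.4091, 0.4065, 0.6936]
orientation: [-0.15, 0.759, 0.534, 0.341]
force: [1.2, 2.0, -1.6]
gripper_width: 0.0
```

```bash
python3 loc.py; python3 pl.py .572 .137 .40
```

```text
P [0.4091 0.4065 0.6936] local [ 32.4 260.8 478.6] F [ 1.2  2.  -1.6] ax 74.4 t 20.325 g 0.0 q [ 0.68 -0.12 -1.18  1.35 -0.48  1.16 -0.84]
toolz in hook axes [ 0.687 -0.078 -0.723] toolx [0.726 0.115 0.678] tilt 43.7
[-0.0447, 0.0266, 0.0138]
[-0.0447, 0.0266, 0.0138]
[-0.0447, 0.0266, 0.0138]
[-0.0447, 0.0266, 0.0138]
[-0.0447, 0.0266, 0.0138]
[-0.0447, 0.0266, 0.0138]
[-0.0447, 0.0266, 0.0138]
[-0.0447, 0.0266, 0.0138]
```

Call:
move_arm --increments '[[[0, -0.045, 0.027, 0.014, 0.03], [0, -0.045, 0.027, 0.014, 0.03], [0, -0.045, 0.027, 0.014, 0.03], [0, -0.045, 0.027, 0.014, 0.03], [0, -0.045, 0.027, 0.014, 0.03]]]'

```text
t: 20.95
position: [0.502, 0.2257, 0.4933]
orientation: [-0.175, 0.801, 0.469, 0.329]
force: [0.7, -0.2, -0.2]
gripper_width: -0.002
```

```bash
python3 loc.py; python3 pl.py .572 .137 .40
```

```text
P [0.502  0.2257 0.4933] local [-93.2 100.9 278.3] F [ 0.7 -0.2 -0.2] ax 61.5 t 20.95 g -0.002 q [ 0.71  0.   -0.86  1.82 -0.73  0.91 -0.32]
toolz in hook axes [ 0.686 -0.083 -0.723] toolx [ 0.722 -0.048  0.691] tilt 43.7
[-0.0322, 0.0341, 0.0135]
[-0.0322, 0.0341, 0.0135]
[-0.0322, 0.0341, 0.0135]
```

```bash
python3 pl.py .576 .145 .28 .07; python3 pl.py .576 .145 .28 .06
```

```text
[-0.0433, 0.0247, 0.0333]
[-0.0433, 0.0247, 0.0333]
[-0.0433, 0.0247, 0.0333]
[-0.0433, 0.0247, 0.0333]
[-0.0433, 0.0247, 0.0333]
[-0.0433, 0.0247, 0.0333]
[-0.0433, 0.0247, 0.0333]
[-0.0433, 0.0247, 0.0333]
```

Call:
move_arm --increments '[[[0, -0.043, 0.025, 0.033, 0], [0, -0.043, 0.025, 0.033, 0], [0, -0.04, 0.023, 0.03, 0], [0, -0.035, 0.02, 0.03, -0.02], [0, 0, 0, 0, -0.02]]]'

```text
t: 21.58
position: [0.5744, 0.1423, 0.2798]
orientation: [-0.171, 0.795, 0.48, 0.329]
force: [-0.6, -0.7, 1.1]
gripper_width: -0.001
```

```bash
python3 loc.py; python3 pl.py .582 .158 .25; python3 snap.py w7;  python3 - <<'E'
from h import *
from bench import observe,eyes
S2=eyes.get_image('scene')
crop(S2['image'],240,70,390,270,4,'s10')
E
```

```text
P [0.5744 0.1423 0.2798] local [-138.8    0.3   64.8] F [-0.6 -0.7  1.1] ax 63.5 t 21.575 g -0.001 q [ 0.69  0.41 -0.87  2.05 -0.73  0.45  0.05]
toolz in hook axes [ 0.684 -0.081 -0.725] toolx [ 0.726 -0.023  0.687] tilt 43.5
[-0.0078, -0.0021, 0.0336]
```

Call:
move_arm --increments '[[[0, 0.004, 0, 0.025, 0], [0, 0.004, 0, 0.02, 0], [0, 0.0, 0, 0.007, 0], [0, 0.0, 0, 0, 0], [0, 0, 0, 0, 0]]]'

```text
t: 22.3
position: [0.5971, 0.1841, 0.2609]
orientation: [-0.167, 0.792, 0.483, 0.335]
force: [0.3, 0.3, 0.2]
gripper_width: 0.0
```

```bash
python3 loc.py
```

```text
P [0.5971 0.1841 0.2609] local [-91.3  -2.9  45.9] F [0.3 0.3 0.2] ax 64.7 t 22.3 g 0.0 q [ 0.57  0.46 -0.86  2.05 -0.72  0.33  0.02]
toolz in hook axes [ 0.688 -0.09  -0.72 ] toolx [ 0.723 -0.008  0.691] tilt 43.9
```

Call:
move_arm --increments '[[[0, -0.003, -0.002, 0.009, 0], [0, -0.003, -0.002, 0.009, 0], [0, 0.0, 0, 0.007, 0], [0, 0.003, 0, 0.004, 0], [0, 0.004, 0, 0.003, 0]]]'

```text
t: 22.92
position: [0.6064, 0.2048, 0.2366]
orientation: [-0.166, 0.792, 0.482, 0.335]
force: [-0.8, -1.0, 0.0]
gripper_width: 0.001
```

```bash
python3 loc.py
```

```text
P [0.6064 0.2048 0.2366] local [-68.6  -2.7  21.6] F [-0.8 -1.   0. ] ax 64.5 t 22.925 g 0.001 q [ 0.51  0.51 -0.86  2.06 -0.74  0.24  0.03]
toolz in hook axes [ 0.687 -0.092 -0.721] toolx [ 0.723 -0.01   0.69 ] tilt 43.9
```

Call:
move_arm --increments '[[[0, 0.0045, -0.001, 0.004, 0], [0, 0.0045, -0.001, 0.004, 0], [0, 0.0045, 0, 0.004, 0], [0, 0.0045, 0, 0.004, 0], [0, 0.004, 0, 0.0035, 0]]]'

```text
t: 23.55
position: [0.6195, 0.2336, 0.2379]
orientation: [-0.166, 0.792, 0.482, 0.335]
force: [-0.9, -1.0, 0.1]
gripper_width: 0.001
```

```bash
python3 loc.py
python3 - <<'E'
from h import *
from bench import observe,eyes
S2=eyes.get_image('scene')
crop(S2['image'],250,70,390,270,4,'s11')
E
```

```text
P [0.6195 0.2336 0.2379] local [-37.   -2.6  22.9] F [-0.9 -1.   0.1] ax 64.6 t 23.55 g 0.001 q [ 0.42  0.51 -0.81  2.03 -0.74  0.23 -0.01]
toolz in hook axes [ 0.687 -0.092 -0.721] toolx [ 0.724 -0.01   0.69 ] tilt 43.9
```

Call:
move_arm --increments '[[[0, -0.002, 0, 0.004, 0], [0, -0.001, 0, 0.004, 0], [0, 0.0015, 0, 0.003, 0], [0, 0.002, 0, 0.002, 0], [0, 0.0, 0, 0, 0]]]'

```text
t: 24.22
position: [0.626, 0.2426, 0.2297]
orientation: [-0.166, 0.792, 0.482, 0.336]
force: [-3.7, -6.0, 8.9]
gripper_width: 0.002
```

```bash
python3 loc.py
python3 - <<'E'
from h import *
from bench import observe,eyes
S2=eyes.get_image('scene')
crop(S2['image'],300,150,390,260,6,'s12')
E
```

```text
P [0.626  0.2426 0.2297] local [-26.   -4.8  14.7] F [-3.7 -6.   8.9] ax 64.6 t 24.225 g 0.002 q [ 0.39  0.53 -0.8   2.02 -0.76  0.2   0.01]
toolz in hook axes [ 0.688 -0.094 -0.719] toolx [ 0.722 -0.009  0.692] tilt 44.0
```

Call:
move_arm --increments '[[[0, 0, 0, -0.004, 0], [0, 0, 0, -0.004, 0], [0, 0, 0, -0.004, 0], [0, 0, 0, -0.004, 0], [0, 0, 0, -0.004, 0]]]'

```text
t: 24.9
position: [0.6177, 0.23, 0.2441]
orientation: [-0.166, 0.792, 0.482, 0.335]
force: [0.2, 0.4, 0.3]
gripper_width: 0.003
```

```bash
python3 loc.py
python3 - <<'E'
from h import *
from bench import observe,eyes
S2=eyes.get_image('scene')
crop(S2['image'],290,140,390,260,5,'s13')
E
```

```text
P [0.6177 0.23   0.2441] local [-41.   -2.5  29.1] F [0.2 0.4 0.3] ax 64.6 t 24.9 g 0.003 q [ 0.42  0.5  -0.8   2.02 -0.76  0.25  0.01]
toolz in hook axes [ 0.688 -0.093 -0.72 ] toolx [ 0.722 -0.01   0.692] tilt 44.0
```

```bash
python3 snap.py w8
python3 - <<'E'
from h import *
from bench import observe,eyes
S2=eyes.get_image('scene')
crop(S2['image'],290,140,390,260,5,'s14')
T=eyes.get_image('top')
crop(T['image'],105,135,225,265,4,'t14')
E
```

Call:
move_arm --increments '[[[0.0, 0, 0, -0.02, 0], [0.0, 0, 0, -0.02, 0], [0.0, 0, 0, 0, 0], [0.0, 0, 0, 0, 0], [0.0, 0, 0, 0, 0]]]'

```text
t: 25.72
position: [0.6025, 0.2074, 0.272]
orientation: [-0.167, 0.792, 0.482, 0.335]
force: [-0.5, 0.7, 0.2]
gripper_width: -0.006
```

```bash
python3 loc.py; python3 snap.py w9
python3 - <<'E'
from h import *
from bench import observe,eyes
S2=eyes.get_image('scene')
crop(S2['image'],290,140,390,260,5,'s15')
s,d=__import__('pickle').load(open('w9.pkl','rb'))
crop(d['image'],150,130,350,260,4,'w9c')
E
```

```text
P [0.6025 0.2074 0.272 ] local [-67.9   1.9  57. ] F [-0.5  0.7  0.2] ax 64.6 t 25.725 g -0.006 q [ 0.49  0.43 -0.81  2.03 -0.75  0.34  0.  ]
toolz in hook axes [ 0.688 -0.091 -0.72 ] toolx [ 0.722 -0.01   0.692] tilt 43.9
```

```bash
cat > fitL.py <<'E'
from fit2 import *
def fitbasket(S,pts,hw,hh,x0=(-.018,0,-.7)):
    # pts: list of (lx,ly,lz sign tuple, uv) ; local basket frame eye origin
    def P(v,L):
        xe,ye,yw=v; L=np.array(L); c,s=np.cos(yw),np.sin(yw)
        l=np.c_[xe+c*L[:,0]-s*L[:,1], ye+s*L[:,0]+c*L[:,1], .215+L[:,2]]
        return frame(PA,l)
    L=[(sx*.015,sy*hw,-.102+sz*hh) for sx,sy,sz,_ in pts]; U=np.array([u for *_,u in pts])
    r=lambda v:(proj(S,P(v,L))-U).ravel()
    best=min((least_squares(r,[x0[0],x0[1],y]) for y in np.arange(-3,3.1,.5)),key=lambda o:o.cost)
    return best.x,r(best.x).reshape(-1,2).round(1)
if __name__=='__main__':
    for m in (1,-1):
        pts=[(-1,1,1,(331,194)),(1,1,1,(343.6,192.4)),(1,-1,1,(362.4,227)),(-1,-1,1,(351,228.4)),(-1,-1,-1,(342.4,255.4))]
        print(fitbasket(S,pts,.058,.048))
        break
E
python3 fitL.py
```

```text
(array([-0.01806933, -0.0033556 ,  0.58849553]), array([[ 0.3, -0.8],
       [-0.3, -1. ],
       [ 0.5, -0.2],
       [-1.2,  0.6],
       [ 0.8,  1.1]]))
```

```bash
cat > go.py <<'E'
# go.py lx ly lz(mm, rel bar) step n -> rows
import sys
from fit2 import *
from plan import st
a=[float(v) for v in sys.argv[1:]]
s_,Rm,pp=st(); tgt=frame(PA,[(a[0]/1000,a[1]/1000,.215+a[2]/1000)])[0]
v=Rm.T@(tgt-pp); n=int(a[3]) if len(a)>3 else 1
print('total',(v*1000).round(1),'per row',(v/n).round(4))
E
python3 go.py -40 0 40 2; python3 go.py -13 -2 21 4
```

```text
total [ 8.4 -1.  31.6] per row [ 0.0042 -0.0005  0.0158]
total [14.8 -2.  64.1] per row [ 0.0037 -0.0005  0.016 ]
```

Call:
move_arm --increments '[[[0.085, 0, 0, 0, 0], [0.085, 0, 0, 0, 0], [0.085, 0.003, -0.0005, 0.012, 0], [0.085, 0.004, -0.0005, 0.016, 0], [0.085, 0.002, 0, 0.01, 0]]]'

```text
t: 26.45
position: [0.6196, 0.2381, 0.2492]
orientation: [-0.167, 0.792, 0.482, 0.335]
force: [0.0, -0.3, -0.7]
gripper_width: 0.994
```

```bash
python3 loc.py; python3 go.py -13 -2 21 3
```

```text
P [0.6196 0.2381 0.2492] local [-32.8  -0.8  34.2] F [ 0.  -0.3 -0.7] ax 64.5 t 26.45 g 0.994 q [ 0.4   0.49 -0.78  2.01 -0.75  0.26 -0.02]
toolz in hook axes [ 0.688 -0.091 -0.72 ] toolx [ 0.722 -0.01   0.692] tilt 44.0
total [ 5.2 -0.9 23.2] per row [ 0.0017 -0.0003  0.0077]
```

Call:
move_arm --increments '[[[0.085, 0.002, 0, 0.008, 0], [0.085, 0.002, 0, 0.008, 0], [0.085, 0.001, 0, 0.005, 0], [0.085, 0, 0, 0.0, 0], [0.085, 0, 0, 0.0, 0]]]'

```text
t: 27.08
position: [0.6292, 0.2561, 0.2358]
orientation: [-0.168, 0.792, 0.483, 0.334]
force: [0.5, 0.2, 0.1]
gripper_width: 0.995
```

```bash
python3 loc.py; python3 go.py -13 -2 21 3; python3 snap.py w10;  python3 - <<'E'
from h import *
from bench import observe,eyes
S2=eyes.get_image('scene')
crop(S2['image'],290,120,390,260,5,'s16')
E
```

```text
P [0.6292 0.2561 0.2358] local [-12.5  -2.1  20.8] F [0.5 0.2 0.1] ax 64.6 t 27.075 g 0.995 q [ 0.34  0.52 -0.77  2.   -0.76  0.22 -0.02]
toolz in hook axes [ 0.688 -0.089 -0.72 ] toolx [ 0.722 -0.01   0.691] tilt 43.9
total [-0.3 -0.  -0.5] per row [-0.0001 -0.     -0.0002]
```

Call:
move_arm --increments '[[[0.085, 0, 0, -0.015, 0], [0.085, 0, 0, -0.03, 0], [0.085, 0, 0, -0.03, 0], [0.0, 0, -0.01, 0, 0], [0.0, 0, -0.01, 0, 0]]]'

```text
t: 27.8
position: [0.5822, 0.218, 0.2922]
orientation: [-0.166, 0.792, 0.482, 0.335]
force: [0.7, -0.2, -0.2]
gripper_width: 0.6
```

```bash
python3 loc.py; python3 go.py -62 19 11; python3 go.py -43 19 -10
```

```text
P [0.5822 0.218  0.2922] local [-66.7  24.8  77.2] F [ 0.7 -0.2 -0.2] ax 64.5 t 27.8 g 0.6 q [ 0.48  0.37 -0.8   2.04 -0.79  0.37 -0.01]
toolz in hook axes [ 0.687 -0.092 -0.72 ] toolx [ 0.723 -0.01   0.691] tilt 43.9
total [-42.3   1.5  51.4] per row [-0.0423  0.0015  0.0514]
total [-43.1  -1.1  79.6] per row [-0.0431 -0.0011  0.0796]
```

Call:
move_arm --increments '[[[0.0, -0.022, 0, 0, 0], [0.0, -0.02, 0, 0.0, 0], [0.0, -0.001, 0, 0.02, 0], [0.0, 0, 0, 0.025, 0], [0.0, 0, 0, 0.012, 0]]]'

```text
t: 28.42
position: [0.585, 0.227, 0.2176]
orientation: [-0.168, 0.792, 0.484, 0.333]
force: [-0.3, 0.3, 0.4]
gripper_width: -0.001
```

```bash
python3 loc.py;  python3 go.py -43 19 -10; python3 snap.py w11
python3 - <<'E'
from h import *
from bench import observe,eyes
S2=eyes.get_image('scene')
crop(S2['image'],290,120,390,260,5,'s17')
E
```

```text
P [0.585  0.227  0.2176] local [-57.3  26.    2.6] F [-0.3  0.3  0.4] ax 64.7 t 28.425 g -0.001 q [ 0.46  0.52 -0.85  2.12 -1.01  0.17  0.28]
toolz in hook axes [ 0.687 -0.086 -0.722] toolx [ 0.724 -0.008  0.69 ] tilt 43.8
total [ 1.8  5.3 19.5] per row [0.0018 0.0053 0.0195]
```

Call:
move_arm --increments '[[[0.0, 0.001, 0.003, 0.008, 0], [0.0, 0.001, 0.002, 0.007, 0], [0.0, 0, 0, 0.004, 0], [0.0, 0.002, 0, 0.002, 0], [0.0, 0, 0, 0.0, 0]]]'

```text
t: 29.15
position: [0.5983, 0.2401, 0.2073]
orientation: [-0.168, 0.792, 0.485, 0.331]
force: [-0.8, 0.3, -0.2]
gripper_width: -0.005
```

```bash
python3 loc.py;  python3 go.py -29 19 -12 5
```

```text
P [0.5983 0.2401 0.2073] local [-39.9  19.4  -7.7] F [-0.8  0.3 -0.2] ax 64.7 t 29.15 g -0.005 q [ 0.38  0.53 -0.78  2.1  -1.08  0.17  0.35]
toolz in hook axes [ 0.684 -0.082 -0.725] toolx [ 0.727 -0.008  0.687] tilt 43.6
total [ 4.9 -0.5 10.6] per row [ 0.001  -0.0001  0.0021]
```

Call:
move_arm --increments '[[[0.0, 0.001, 0, 0.0025, 0], [0.0, 0.001, 0, 0.0025, 0], [0.0, 0.002, 0, 0.002, 0], [0.0, 0.002, 0, 0.002, 0], [0.0, 0, 0, 0.0, 0]]]'

```text
t: 29.78
position: [0.6041, 0.2493, 0.2058]
orientation: [-0.169, 0.792, 0.486, 0.33]
force: [0.8, -0.1, -0.5]
gripper_width: 0.001
```

```bash
python3 loc.py;  python3 go.py -29 19 -12 5;python3 - <<'E'
from h import *
from bench import observe,eyes
S2=eyes.get_image('scene')
crop(S2['image'],290,120,390,260,5,'s18')
E
```

```text
P [0.6041 0.2493 0.2058] local [-29.1  18.   -9.2] F [ 0.8 -0.1 -0.5] ax 64.7 t 29.775 g 0.001 q [ 0.35  0.54 -0.76  2.08 -1.09  0.17  0.34]
toolz in hook axes [ 0.683 -0.08  -0.726] toolx [ 0.728 -0.008  0.686] tilt 43.5
total [-1.9 -1.2  2. ] per row [-0.0004 -0.0002  0.0004]
```

Call:
move_arm --increments '[[[0.0, 0.001, -0.0005, 0.002, 0], [0.0, 0.001, -0.0005, 0.002, 0], [0.0, 0.001, 0, 0.001, 0], [0.0, 0.0, 0, 0.0, 0], [0.0, 0, 0, 0.0, 0]]]'

```text
t: 30.45
position: [0.6067, 0.2545, 0.2049]
orientation: [-0.169, 0.792, 0.486, 0.329]
force: [-0.0, -0.4, -0.7]
gripper_width: 0.003
```

```bash
python3 loc.py;python3 - <<'E'
from h import *
from bench import observe,eyes
S2=eyes.get_image('scene')
crop(S2['image'],290,120,390,260,5,'s19')
E
```

```text
P [0.6067 0.2545 0.2049] local [-23.3  17.8 -10.1] F [-0.  -0.4 -0.7] ax 64.7 t 30.45 g 0.003 q [ 0.33  0.54 -0.75  2.08 -1.09  0.17  0.33]
toolz in hook axes [ 0.683 -0.079 -0.727] toolx [ 0.728 -0.008  0.685] tilt 43.4
```

Run:
```python
from fitL import *
print(fitbasket(S,[(-1,-1,1,(333,225)),(1,-1,1,(346,229)),(-1,-1,-1,(326.5,250.3)),(-1,1,1,(346,192))],.058,.048))
```

```text
(array([-0.01885888, -0.00315305, -0.04641506]), array([[-0.6, -0.7],
       [-0.2, -0.5],
       [ 0.6,  1.6],
       [ 0.2, -0.5]]))
```

Call:
move_arm --increments '[[[0.0, -0.003, 0, -0.003, 0], [0.0, -0.004, 0, -0.008, 0], [0.0, -0.004, 0, -0.03, -0.02], [0.0, 0, 0, -0.05, -0.02], [0.0, 0, 0, -0.06, -0.02]]]'

```text
t: 31.12
position: [0.546, 0.1562, 0.307]
orientation: [-0.162, 0.777, 0.51, 0.332]
force: [1.1, -1.0, 0.1]
gripper_width: 0.0
```

```bash
cat > tp.py <<'E'
# tp.py x y z back : world target minus back*toolz ; rows
import sys
from plan import *
a=[float(v) for v in sys.argv[1:]]
s,Rm,p=st(); t=np.array(a[:3])-a[3]*Rm[:,2]; v=Rm.T@(t-p); n=max(1,int(np.ceil(np.linalg.norm(v)/.06)))
print('tgt',t.round(3),'total',v.round(4),'n',n,'per',(v/n).round(4))
E
python3 loc.py; python3 tp.py .5245 -.2195 .168 .12;python3 - <<'E'
from h import *
from bench import observe,eyes
S2=eyes.get_image('scene')
crop(S2['image'],250,80,390,270,4,'s20')
E
```

```text
P [0.546  0.1562 0.307 ] local [-137.9   31.9   92. ] F [ 1.1 -1.   0.1] ax 69.3 t 31.125 g 0.0 q [ 0.51  0.27 -0.61  2.08 -0.92  0.59  0.27]
toolz in hook axes [ 0.682 -0.073 -0.728] toolx [0.731 0.05  0.68 ] tilt 43.3
tgt [ 0.482 -0.29   0.255] total [-0.3577  0.129  -0.2479] n 8 per [-0.0447  0.0161 -0.031 ]
```

Call:
move_arm --increments '[[[0.05, -0.03, 0.016, -0.045, 0], [0.05, -0.035, 0.016, -0.04, 0], [0.05, -0.045, 0.016, -0.032, 0], [0.05, -0.048, 0.016, -0.03, 0], [0.05, -0.05, 0.016, -0.025, 0]]]'

```text
t: 31.8
position: [0.4994, -0.1321, 0.3085]
orientation: [-0.154, 0.775, 0.513, 0.334]
force: [1.6, -0.9, 0.4]
gripper_width: 0.585
```

```bash
python3 loc.py; python3 tp.py .5245 -.2195 .168 .10
```

```text
P [ 0.4994 -0.1321  0.3085] local [-419.4  -46.1   93.5] F [ 1.6 -0.9  0.4] ax 70.2 t 31.8 g 0.585 q [ 0.95  0.36 -0.41  1.9  -0.73  1.05  0.59]
toolz in hook axes [ 0.68  -0.084 -0.729] toolx [0.734 0.062 0.677] tilt 43.2
tgt [ 0.488 -0.278  0.241] total [-0.1493  0.0452 -0.0395] n 3 per [-0.0498  0.0151 -0.0132]
```

Call:
move_arm --increments '[[[0.05, -0.045, 0.015, -0.018, 0], [0.05, -0.05, 0.015, -0.013, 0], [0.05, -0.05, 0.014, -0.01, 0], [0.05, 0, 0, 0.0, 0], [0.05, 0, 0, 0, 0]]]'

```text
t: 32.42
position: [0.4833, -0.2858, 0.2419]
orientation: [-0.153, 0.778, 0.509, 0.335]
force: [0.3, 0.9, -0.2]
gripper_width: 0.587
```

```bash
python3 loc.py; python3 tp.py .5245 -.2195 .168 .0; python3 snap.py w12; python3 -c "
from h import *;import pickle
s,d=pickle.load(open('w12.pkl','rb'));print(wproj(d,s,[(.5245,-.2195,.204),(.5245,-.2195,.158)]).round(1))"
```

```text
P [ 0.4833 -0.2858  0.2419] local [-565.8  -95.5   26.9] F [ 0.3  0.9 -0.2] ax 69.5 t 32.425 g 0.587 q [ 1.08  0.57 -0.33  1.73 -0.62  1.14  0.72]
toolz in hook axes [ 0.678 -0.09  -0.729] toolx [0.735 0.054 0.676] tilt 43.2
tgt [ 0.524 -0.22   0.168] total [0.0064 0.0005 0.1073] n 2 per [0.0032 0.0002 0.0536]
[[264.2 156.6]
 [258.  182.7]]
```

Call:
move_arm --increments '[[[0.05, 0.002, 0, 0.03, 0], [0.05, 0.002, 0, 0.03, 0], [0.05, 0.002, 0, 0.025, 0], [0.05, 0, 0, 0.012, 0], [0.05, 0, 0, 0, 0]]]'

```text
t: 33.1
position: [0.5217, -0.2201, 0.1782]
orientation: [-0.151, 0.776, 0.512, 0.334]
force: [0.2, -0.0, 0.2]
gripper_width: 0.587
```

```bash
python3 loc.py; python3 tp.py .5245 -.2195 .168 .0; python3 snap.py w13
```

```text
P [ 0.5217 -0.2201  0.1782] local [-490.1 -103.   -36.8] F [ 0.2 -0.   0.2] ax 70.1 t 33.1 g 0.587 q [ 0.99  0.63 -0.37  1.86 -0.69  0.92  0.76]
toolz in hook axes [ 0.676 -0.091 -0.731] toolx [0.736 0.062 0.674] tilt 43.0
tgt [ 0.524 -0.22   0.168] total [-0.0057  0.0011  0.0088] n 1 per [-0.0057  0.0011  0.0088]
```

Call:
move_arm --increments '[[[0.05, -0.005, 0.001, 0.008, 0], [0.0, 0, 0, 0.0, 0], [0.0, 0, 0, 0, 0], [0.0, 0, 0, 0, 0], [0.0, 0, 0, 0, 0]]]'

```text
t: 33.78
position: [0.5237, -0.2215, 0.1701]
orientation: [-0.15, 0.777, 0.512, 0.335]
force: [-2.6, 0.6, 2.1]
gripper_width: 0.119
```

```bash
python3 loc.py; python3 tp.py .5245 -.2195 .168 .0; python3 snap.py w14
python3 - <<'E'
from h import *
from bench import observe,eyes
S2=eyes.get_image('scene')
crop(S2['image'],80,80,220,270,4,'s21')
E
```

```text
P [ 0.5237 -0.2215  0.1701] local [-490.5 -105.5  -44.9] F [-2.6  0.6  2.1] ax 70.0 t 33.775 g 0.119 q [ 0.99  0.64 -0.38  1.86 -0.69  0.9   0.77]
toolz in hook axes [ 0.676 -0.094 -0.731] toolx [0.737 0.06  0.673] tilt 43.0
tgt [ 0.524 -0.22   0.168] total [ 0.0002 -0.0004  0.003 ] n 1 per [ 0.0002 -0.0004  0.003 ]
```

Call:
move_arm --increments '[[[0.0, 0.02, 0.003, -0.022, 0], [0.0, 0.04, 0.006, -0.044, 0], [0.0, 0.042, 0.006, -0.045, 0.02], [0.0, 0.042, 0, -0.01, 0.02], [0.0, 0.042, -0.01, 0.02, 0.02]]]'

```text
t: 34.5
position: [0.5416, -0.1585, 0.3732]
orientation: [-0.157, 0.795, 0.484, 0.329]
force: [0.6, 1.1, -2.2]
gripper_width: 0.114
```

```bash
python3 loc.py; python3 tp.py .570 .132 .30 .0
```

```text
P [ 0.5416 -0.1585  0.3732] local [-425.8  -95.4  158.2] F [ 0.6  1.1 -2.2] ax 64.7 t 34.5 g 0.114 q [ 0.89  0.36 -0.36  1.7  -0.68  1.18  0.38]
toolz in hook axes [ 0.672 -0.101 -0.734] toolx [ 0.737 -0.008  0.676] tilt 42.8
tgt [0.57  0.132 0.3  ] total [ 0.1532 -0.1203  0.2293] n 6 per [ 0.0255 -0.0201  0.0382]
```

Call:
move_arm --increments '[[[0.0, 0.028, -0.022, 0.041, 0], [0.0, 0.029, -0.022, 0.042, 0], [0.0, 0.028, -0.022, 0.042, 0], [0.0, 0.025, -0.02, 0.038, 0], [0.0, 0.015, -0.012, 0.025, 0]]]'

```text
t: 35.12
position: [0.5678, 0.085, 0.3128]
orientation: [-0.151, 0.795, 0.485, 0.331]
force: [0.0, -0.4, -1.8]
gripper_width: 0.114
```

```bash
python3 loc.py; python3 go.py -135 0 46
python3 - <<'E'
from h import *
from bench import observe,eyes
S2=eyes.get_image('scene')
crop(S2['image'],250,80,390,270,4,'s22')
E
```

```text
P [0.5678 0.085  0.3128] local [-193.6  -17.7   97.8] F [ 0.  -0.4 -1.8] ax 65.2 t 35.125 g 0.114 q [ 0.57  0.28 -0.52  2.02 -0.87  0.68  0.26]
toolz in hook axes [ 0.668 -0.11  -0.736] toolx [ 0.74  -0.002  0.673] tilt 42.6
total [  8.5 -26.1  75.3] per row [ 0.0085 -0.0261  0.0753]
```

Call:
move_arm --increments '[[[0.0, 0.002, -0.008, 0.024, 0], [0.0, 0.002, -0.008, 0.022, 0], [0.0, 0.002, -0.006, 0.018, 0], [0.0, 0.001, -0.002, 0.006, 0], [0.0, 0, 0, 0, 0]]]'

```text
t: 35.8
position: [0.5755, 0.1454, 0.2623]
orientation: [-0.151, 0.794, 0.487, 0.33]
force: [-0.6, -0.3, -1.3]
gripper_width: 0.114
```

```bash
python3 loc.py; python3 go.py -80 0 46 4
python3 - <<'E'
from fitL import *
from bench import observe,eyes
S2=eyes.get_image('scene');s=observe()
e=s['position']+[.0008,.002,-.022]
print(proj(S2,e).round(1))
crop(S2['image'],270,120,370,250,5,'s23')
E
```

```text
P [0.5755 0.1454 0.2623] local [-135.4    0.6   47.3] F [-0.6 -0.3 -1.3] ax 65.5 t 35.8 g 0.114 q [ 0.48  0.36 -0.6   2.09 -0.98  0.46  0.32]
toolz in hook axes [ 0.668 -0.109 -0.736] toolx [0.741 0.003 0.672] tilt 42.6
total [40.2 -3.4 38. ] per row [ 0.0101 -0.0009  0.0095]
[[300.6 169.4]]
```

Call:
move_arm --increments '[[[0.0, 0.011, -0.001, 0.01, 0], [0.0, 0.011, -0.001, 0.01, 0], [0.0, 0.01, -0.001, 0.01, 0], [0.0, 0.008, 0, 0.007, 0], [0.0, 0, 0, 0, 0]]]'

```text
t: 36.48
position: [0.602, 0.1976, 0.2633]
orientation: [-0.15, 0.794, 0.487, 0.332]
force: [-1.2, -0.4, -1.3]
gripper_width: 0.118
```

```bash
python3 loc.py; python3 go.py -72 0 23 4
python3 - <<'E'
from fitL import *
from bench import observe,eyes
S2=eyes.get_image('scene')
crop(S2['image'],290,120,370,230,6,'s24')
E
```

```text
P [0.602  0.1976 0.2633] local [-77.   -1.7  48.3] F [-1.2 -0.4 -1.3] ax 65.6 t 36.475 g 0.118 q [ 0.34  0.39 -0.58  2.04 -0.95  0.39  0.21]
toolz in hook axes [ 0.669 -0.111 -0.735] toolx [0.74  0.003 0.673] tilt 42.7
total [-13.3  -4.2  21.7] per row [-0.0033 -0.0011  0.0054]
```

Call:
move_arm --increments '[[[0.0, -0.005, -0.001, 0.006, 0], [0.0, -0.004, -0.001, 0.007, 0], [0.0, -0.003, -0.001, 0.006, 0], [0.0, -0.001, 0, 0.003, 0], [0.0, 0, 0, 0, 0]]]'

```text
t: 37.15
position: [0.6038, 0.2009, 0.2364]
orientation: [-0.15, 0.795, 0.486, 0.332]
force: [-5.9, -3.4, 7.9]
gripper_width: 0.116
```

```bash
python3 loc.py; python3 go.py -55 0 23 4
```

```text
P [0.6038 0.2009 0.2364] local [-73.2  -2.   21.4] F [-5.9 -3.4  7.9] ax 65.4 t 37.15 g 0.116 q [ 0.37  0.44 -0.65  2.07 -1.    0.3   0.28]
toolz in hook axes [ 0.669 -0.113 -0.735] toolx [0.74  0.001 0.673] tilt 42.7
total [14.5 -3.2 10.8] per row [ 0.0036 -0.0008  0.0027]
```

Call:
move_arm --increments '[[[0.0, 0.002, -0.0005, -0.002, 0], [0.0, 0.0045, -0.001, 0.004, 0], [0.0, 0.005, -0.001, 0.0045, 0], [0.0, 0.0045, 0, 0.004, 0], [0.0, 0, 0, 0, 0]]]'

```text
t: 37.78
position: [0.6113, 0.2204, 0.2391]
orientation: [-0.15, 0.795, 0.486, 0.332]
force: [-0.4, 0.2, -1.9]
gripper_width: 0.113
```

```bash
python3 loc.py; python3 go.py -38 0 24 3
python3 - <<'E'
from fitL import *
from bench import observe,eyes
S2=eyes.get_image('scene')
crop(S2['image'],290,130,390,260,5,'s25')
E
```

```text
P [0.6113 0.2204 0.2391] local [-52.4  -0.6  24.1] F [-0.4  0.2 -1.9] ax 65.4 t 37.775 g 0.113 q [ 0.32  0.45 -0.63  2.05 -0.99  0.29  0.24]
toolz in hook axes [ 0.669 -0.112 -0.735] toolx [0.74  0.001 0.673] tilt 42.7
total [10.5 -1.7  9.7] per row [ 0.0035 -0.0006  0.0032]
```

Run:
```python
from fitL import *
print(fitbasket(S,[(-1,-1,1,(320,220)),(1,-1,1,(332.6,223.2)),(-1,-1,-1,(316.6,240.6)),(1,-1,-1,(328,244.6)),(1,1,1,(340,197.6))],.044,.036))
```

```text
(array([-0.0544175 , -0.00248285,  0.03706325]), array([[-0.5,  0.1],
       [ 0.1,  0.1],
       [-0.4,  0.2],
       [ 0.7, -0.5],
       [ 0.1,  0.1]]))
```

Call:
move_arm --increments '[[[0.0, 0.004, -0.001, 0.0035, 0], [0.0, 0.004, 0, 0.0035, 0], [0.0, 0.0035, 0, 0.003, 0], [0.0, 0.001, 0, 0.001, 0], [0.0, 0, 0, 0, 0]]]'

```text
t: 38.45
position: [0.6188, 0.2361, 0.2391]
orientation: [-0.15, 0.795, 0.486, 0.332]
force: [-0.4, 0.2, -1.1]
gripper_width: 0.113
```

```bash
python3 loc.py; python3 go.py -33 0 23 1
python3 - <<'E'
from fitL import *
from bench import observe,eyes
S2=eyes.get_image('scene')
crop(S2['image'],290,130,390,260,5,'s26')
E
```

```text
P [0.6188 0.2361 0.2391] local [-35.   -0.9  24.1] F [-0.4  0.2 -1.1] ax 65.4 t 38.45 g 0.113 q [ 0.27  0.45 -0.61  2.03 -0.98  0.28  0.2 ]
toolz in hook axes [ 0.668 -0.113 -0.735] toolx [0.74  0.001 0.673] tilt 42.7
total [ 0.7 -1.2  2.1] per row [ 0.0007 -0.0012  0.0021]
```

Call:
move_arm --increments '[[[0.0, 0, 0, 0.0025, 0], [0.012, 0, 0, 0.0, 0], [0.025, 0, 0, 0, 0], [0.035, 0, 0, 0, 0], [0.035, 0, 0, 0, 0]]]'

```text
t: 39.12
position: [0.6201, 0.2372, 0.2376]
orientation: [-0.15, 0.795, 0.486, 0.332]
force: [0.4, -0.3, 0.9]
gripper_width: 0.409
```

```bash
python3 loc.py
python3 - <<'E'
from fitL import *
from bench import observe,eyes
S2=eyes.get_image('scene')
crop(S2['image'],290,130,390,260,5,'s27')
E
```

```text
P [0.6201 0.2372 0.2376] local [-33.4  -1.6  22.6] F [ 0.4 -0.3  0.9] ax 65.4 t 39.125 g 0.409 q [ 0.27  0.46 -0.61  2.03 -0.98  0.27  0.21]
toolz in hook axes [ 0.669 -0.113 -0.735] toolx [0.74  0.    0.673] tilt 42.7
```

Call:
move_arm --increments '[[[0.035, 0, 0, -0.012, 0], [0.05, 0, 0, -0.03, 0], [0.05, 0, 0, -0.05, 0], [0.05, -0.03, 0.01, -0.055, 0], [0.05, -0.04, 0.02, -0.04, 0]]]'

```text
t: 39.8
position: [0.5501, 0.0716, 0.335]
orientation: [-0.151, 0.793, 0.489, 0.331]
force: [2.1, 0.2, -0.4]
gripper_width: 0.585
```

```bash
python3 loc.py; python3 tp.py .415 -.1812 .157 .11
python3 - <<'E'
from fitL import *
from bench import observe,eyes
S2=eyes.get_image('scene')
crop(S2['image'],290,130,390,260,5,'s28')
E
```

```text
P [0.5501 0.0716 0.335 ] local [-213.2   -7.1  120. ] F [ 2.1  0.2 -0.4] ax 65.9 t 39.8 g 0.585 q [ 0.57  0.23 -0.46  2.01 -0.87  0.77  0.27]
toolz in hook axes [ 0.669 -0.109 -0.735] toolx [0.74  0.007 0.673] tilt 42.7
tgt [ 0.373 -0.243  0.238] total [-0.3313 -0.0128 -0.1726] n 7 per [-0.0473 -0.0018 -0.0247]
```

Call:
move_arm --increments '[[[0.05, -0.043, -0.002, -0.03, 0], [0.05, -0.045, -0.002, -0.029, 0], [0.05, -0.046, -0.002, -0.028, 0], [0.05, -0.046, -0.002, -0.026, 0], [0.05, -0.046, -0.002, -0.024, 0]]]'

```text
t: 40.48
position: [0.4151, -0.1684, 0.2858]
orientation: [-0.144, 0.796, 0.486, 0.333]
force: [0.8, -0.6, 0.1]
gripper_width: 0.583
```

```bash
python3 loc.py; python3 tp.py .415 -.1812 .157 .11
```

```text
P [ 0.4151 -0.1684  0.2858] local [-487.6   15.5   70.8] F [ 0.8 -0.6  0.1] ax 65.6 t 40.475 g 0.583 q [ 1.03  0.31 -0.26  2.03 -0.75  1.08  0.76]
toolz in hook axes [ 0.664 -0.123 -0.737] toolx [0.743 0.003 0.669] tilt 42.5
tgt [ 0.372 -0.242  0.238] total [-0.0949 -0.0059 -0.0222] n 2 per [-0.0474 -0.0029 -0.0111]
```

Call:
move_arm --increments '[[[0.05, -0.042, -0.003, -0.012, 0], [0.05, -0.038, -0.003, -0.008, 0], [0.05, -0.008, 0, 0, 0], [0.05, 0, 0, 0, 0], [0.05, 0, 0, 0, 0]]]'

```text
t: 41.1
position: [0.3717, -0.2408, 0.2412]
orientation: [-0.142, 0.798, 0.483, 0.332]
force: [-0.5, 1.2, 0.3]
gripper_width: 0.59
```

```bash
python3 loc.py; python3 tp.py .415 -.1812 .157 .0; python3 snap.py w15; python3 -c "
from h import *;import pickle
s,d=pickle.load(open('w15.pkl','rb'));print(wproj(d,s,[(.415,-.1812,.192),(.415,-.1812,.146)]).round(1))"
```

```text
P [ 0.3717 -0.2408  0.2412] local [-571.5   24.7   26.2] F [-0.5  1.2  0.3] ax 65.2 t 41.1 g 0.59 q [ 1.14  0.42 -0.21  2.01 -0.69  1.11  0.9 ]
toolz in hook axes [ 0.662 -0.128 -0.739] toolx [ 0.745 -0.002  0.667] tilt 42.4
tgt [ 0.415 -0.181  0.157] total [-0.0024  0.0002  0.1118] n 2 per [-0.0012  0.0001  0.0559]
[[263.2 167.3]
 [257.7 190.5]]
```

Call:
move_arm --increments '[[[0.05, 0, 0, 0.03, 0], [0.05, -0.001, 0, 0.03, 0], [0.05, -0.001, 0, 0.028, 0], [0.05, -0.002, 0, 0.016, 0], [0.05, 0, 0, 0, 0]]]'

```text
t: 41.78
position: [0.415, -0.1817, 0.1631]
orientation: [-0.141, 0.795, 0.487, 0.332]
force: [0.9, 0.4, 0.6]
gripper_width: 0.589
```

```bash
python3 loc.py; python3 tp.py .415 -.1812 .157 .0
```

```text
P [ 0.415  -0.1817  0.1631] local [-499.7   10.   -51.9] F [0.9 0.4 0.6] ax 65.9 t 41.775 g 0.589 q [ 1.05  0.52 -0.29  2.15 -0.84  0.83  1.  ]
toolz in hook axes [ 0.661 -0.128 -0.74 ] toolx [0.746 0.007 0.665] tilt 42.3
tgt [ 0.415 -0.181  0.157] total [-0.0037 -0.0008  0.0048] n 1 per [-0.0037 -0.0008  0.0048]
```

Call:
move_arm --increments '[[[0.05, -0.0035, -0.001, 0.0045, 0], [0.0, 0, 0, 0, 0], [0.0, 0, 0, 0, 0], [0.0, 0, 0, 0, 0], [0.0, 0, 0, 0, 0]]]'

```text
t: 42.4
position: [0.4142, -0.1807, 0.159]
orientation: [-0.141, 0.795, 0.487, 0.333]
force: [-1.4, 1.4, 3.1]
gripper_width: 0.128
```

```bash
python3 loc.py; python3 tp.py .415 -.1812 .157 .0;  python3 - <<'E'
from h import *
from bench import observe,eyes
S2=eyes.get_image('scene')
crop(S2['image'],80,80,220,270,4,'s29')
E
```

```text
P [ 0.4142 -0.1807  0.159 ] local [-499.1   11.2  -56. ] F [-1.4  1.4  3.1] ax 66.0 t 42.4 g 0.128 q [ 1.05  0.53 -0.29  2.16 -0.85  0.82  1.01]
toolz in hook axes [ 0.661 -0.128 -0.739] toolx [0.746 0.008 0.666] tilt 42.3
tgt [ 0.415 -0.181  0.157] total [-0.0015  0.0008  0.0016] n 1 per [-0.0015  0.0008  0.0016]
```

Call:
move_arm --increments '[[[0.0, 0.02, 0.003, -0.022, 0], [0.0, 0.038, 0.006, -0.042, 0], [0.0, 0.04, 0.006, -0.044, 0], [0.0, 0.05, 0, -0.015, 0], [0.0, 0.05, -0.002, 0.02, 0]]]'

```text
t: 43.08
position: [0.4475, -0.1141, 0.3727]
orientation: [-0.136, 0.798, 0.483, 0.332]
force: [0.4, -0.3, -1.2]
gripper_width: 0.119
```

```bash
python3 loc.py; python3 go.py -165 0 75 5
```

```text
P [ 0.4475 -0.1141  0.3727] local [-424.7    8.7  157.7] F [ 0.4 -0.3 -1.2] ax 65.4 t 43.075 g 0.119 q [ 0.93  0.17 -0.29  1.95 -0.76  1.16  0.53]
toolz in hook axes [ 0.656 -0.137 -0.742] toolx [0.749 0.001 0.662] tilt 42.1
total [139.9 -23.4 232.9] per row [ 0.028  -0.0047  0.0466]
```

Call:
move_arm --increments '[[[0.0, 0.029, -0.005, 0.046, 0], [0.0, 0.03, -0.005, 0.047, 0], [0.0, 0.029, -0.005, 0.047, 0], [0.0, 0.026, -0.004, 0.043, 0], [0.0, 0.018, -0.003, 0.03, 0]]]'

```text
t: 43.7
position: [0.5618, 0.1051, 0.3013]
orientation: [-0.128, 0.799, 0.483, 0.335]
force: [1.0, -0.9, -0.8]
gripper_width: 0.124
```

```bash
python3 loc.py; python3 go.py -130 -1 47 4
```

```text
P [0.5618 0.1051 0.3013] local [-177.9   -3.8   86.3] F [ 1.  -0.9 -0.8] ax 65.8 t 43.7 g 0.124 q [ 0.51  0.26 -0.52  2.08 -0.93  0.57  0.29]
toolz in hook axes [ 0.652 -0.153 -0.743] toolx [0.752 0.006 0.659] tilt 42.0
total [ 10.1 -12.   60. ] per row [ 0.0025 -0.003   0.015 ]
```

Call:
move_arm --increments '[[[0.0, 0.003, -0.004, 0.02, 0], [0.0, 0.003, -0.004, 0.018, 0], [0.0, 0.002, -0.003, 0.014, 0], [0.0, 0.001, -0.001, 0.004, 0], [0.0, 0, 0, 0, 0]]]'

```text
t: 44.32
position: [0.5794, 0.1498, 0.2628]
orientation: [-0.127, 0.798, 0.484, 0.335]
force: [0.4, -0.2, -0.9]
gripper_width: 0.116
```

```bash
python3 loc.py; python3 go.py -82 -1 48 4
python3 - <<'E'
from fitL import *
from bench import observe,eyes
S2=eyes.get_image('scene');s=observe()
print(proj(S2,s['position']-[0,0,.023]).round(1))
crop(S2['image'],270,120,370,250,5,'s30')
E
```

```text
P [0.5794 0.1498 0.2628] local [-129.9   -1.1   47.8] F [ 0.4 -0.2 -0.9] ax 66.0 t 44.325 g 0.116 q [ 0.44  0.34 -0.6   2.11 -1.01  0.39  0.33]
toolz in hook axes [ 0.652 -0.154 -0.743] toolx [0.753 0.009 0.658] tilt 42.0
total [36.2 -4.6 31. ] per row [ 0.009  -0.0011  0.0077]
[[301.9 170.4]]
```

Call:
move_arm --increments '[[[0.0, 0.01, -0.001, 0.0085, 0], [0.0, 0.011, -0.001, 0.009, 0], [0.0, 0.01, -0.001, 0.008, 0], [0.0, 0.006, -0.001, 0.005, 0], [0.0, 0, 0, 0, 0]]]'

```text
t: 45.0
position: [0.6019, 0.1963, 0.2655]
orientation: [-0.126, 0.798, 0.484, 0.336]
force: [0.4, 0.9, -1.2]
gripper_width: 0.118
```

```bash
python3 loc.py; python3 go.py -74 -1 26 4
python3 - <<'E'
from fitL import *
from bench import observe,eyes
S2=eyes.get_image('scene')
crop(S2['image'],290,120,370,230,6,'s31')
E
```

```text
P [0.6019 0.1963 0.2655] local [-78.2  -2.2  50.5] F [ 0.4  0.9 -1.2] ax 66.1 t 45.0 g 0.118 q [ 0.31  0.36 -0.56  2.07 -0.98  0.34  0.22]
toolz in hook axes [ 0.652 -0.156 -0.742] toolx [0.752 0.01  0.659] tilt 42.1
total [-12.9  -4.6  20.7] per row [-0.0032 -0.0012  0.0052]
```

Call:
move_arm --increments '[[[0.0, -0.005, -0.001, 0.007, 0], [0.0, -0.004, -0.001, 0.007, 0], [0.0, -0.003, -0.001, 0.005, 0], [0.0, 0, 0, 0.001, 0], [0.0, 0, 0, 0, 0]]]'

```text
t: 45.68
position: [0.6039, 0.1983, 0.2402]
orientation: [-0.126, 0.798, 0.483, 0.336]
force: [-2.7, -1.6, 3.1]
gripper_width: 0.119
```

```bash
python3 loc.py; python3 go.py -52 0 25 4
```

```text
P [0.6039 0.1983 0.2402] local [-75.6  -3.2  25.2] F [-2.7 -1.6  3.1] ax 65.9 t 45.675 g 0.119 q [ 0.35  0.42 -0.65  2.09 -1.02  0.25  0.28]
toolz in hook axes [ 0.651 -0.157 -0.742] toolx [0.752 0.008 0.659] tilt 42.1
total [17.7 -5.4 15. ] per row [ 0.0044 -0.0014  0.0037]
```

Call:
move_arm --increments '[[[0.0, 0.0015, -0.001, -0.0015, 0], [0.0, 0.004, -0.0015, 0.0035, 0], [0.0, 0.004, -0.0015, 0.0035, 0], [0.0, 0.002, -0.001, 0.002, 0], [0.0, 0, 0, 0, 0]]]'

```text
t: 46.3
position: [0.6065, 0.214, 0.2419]
orientation: [-0.126, 0.798, 0.484, 0.336]
force: [0.3, -0.2, -0.9]
gripper_width: 0.121
```

```bash
python3 loc.py; python3 go.py -52 0 26 4
python3 - <<'E'
from fitL import *
from bench import observe,eyes
S2=eyes.get_image('scene')
crop(S2['image'],300,140,380,250,7,'s32')
E
```

```text
P [0.6065 0.214  0.2419] local [-60.2   1.1  26.9] F [ 0.3 -0.2 -0.9] ax 66.0 t 46.3 g 0.121 q [ 0.31  0.41 -0.63  2.08 -1.02  0.24  0.25]
toolz in hook axes [ 0.651 -0.157 -0.742] toolx [0.753 0.008 0.659] tilt 42.1
total [5.5 0.2 6.2] per row [0.0014 0.     0.0015]
```

Run:
```python
from fitL import *
# full: x,y,z shift, yaw, roll, pitch
pts=[(-1,-1,1,(314,217.2)),(-1,-1,-1,(312.3,233.5)),(1,-1,-1,(325,237.5)),(-1,1,1,(323.5,201.5)),(1,-1,1,(327,222))]
L=np.array([(a*.015,b*.030,-.102+c*.024) for a,b,c,_ in pts]);U=np.array([u for *_,u in pts])
def P(v,L):
    Rm=R.from_euler('zxy',[v[2],v[3],v[4]]).as_matrix()
    l=L@Rm.T+[v[0],v[1],.217];return frame(PA,l)
r=lambda v:np.r_[(proj(S,P(v,L))-U).ravel(),3*v[4]]
o=least_squares(r,[-.06,0,0,0,0]);print(o.x[:2],np.degrees(o.x[2:]),o.fun.round(1))
print(fitbasket(S,pts,.030,.024))
```

```text
[-0.06652961 -0.00312519] [-5.69596508 -3.46396221 -1.91746755] [ 0.3  0.6  0.4 -0.8 -0.3 -0.7 -0.2  1.2 -0.2 -0.2 -0.1]
(array([-0.06396812, -0.00597058, -0.08789495]), array([[ 0.5,  1.2],
       [ 0.2, -1.3],
       [-0.5, -1. ],
       [-0.2,  0.6],
       [-0.1,  0.6]]))
```

Call:
move_arm --increments '[[[0.0, 0.001, -0.004, 0.001, 0], [0.0, 0.003, 0, 0.0025, 0], [0.0, 0.003, 0, 0.003, 0], [0.0, 0.002, 0, 0.002, 0], [0.0, 0, 0, 0, 0]]]'

```text
t: 46.98
position: [0.6097, 0.2272, 0.2409]
orientation: [-0.126, 0.798, 0.483, 0.336]
force: [1.0, 0.2, -1.2]
gripper_width: 0.115
```

```bash
python3 loc.py
python3 - <<'E'
from fitL import *
from bench import observe,eyes
S2=eyes.get_image('scene')
crop(S2['image'],300,140,380,250,7,'s33')
E
```

```text
P [0.6097 0.2272 0.2409] local [-46.9   3.6  25.9] F [ 1.   0.2 -1.2] ax 65.9 t 46.975 g 0.115 q [ 0.27  0.42 -0.62  2.08 -1.02  0.22  0.23]
toolz in hook axes [ 0.651 -0.157 -0.742] toolx [0.753 0.008 0.658] tilt 42.1
```

Call:
move_arm --increments '[[[0.0, -0.003, 0, -0.003, 0], [0.0, -0.004, 0, -0.0035, 0], [0.0, -0.004, -0.001, -0.0035, 0], [0.0, -0.002, 0, -0.002, 0], [0.0, 0, 0, 0, 0]]]'

```text
t: 47.65
position: [0.599, 0.2102, 0.2409]
orientation: [-0.126, 0.799, 0.483, 0.336]
force: [0.2, 0.7, -1.1]
gripper_width: 0.127
```

```bash
python3 loc.py; python3 snap.py w16
python3 - <<'E'
from fitL import *
from bench import observe,eyes
S2=eyes.get_image('scene')
crop(S2['image'],300,140,380,250,7,'s34')
E
```

```text
P [0.599  0.2102 0.2409] local [-66.8   6.3  25.9] F [ 0.2  0.7 -1.1] ax 65.9 t 47.65 g 0.127 q [ 0.34  0.41 -0.66  2.1  -1.03  0.23  0.26]
toolz in hook axes [ 0.651 -0.158 -0.743] toolx [0.753 0.007 0.658] tilt 42.0
```

```bash
cat > fit6.py <<'E'
from fitL import *
def fit6(pts,hw,hh,z=.217,v0=(-.06,0,0,0,0),wp=3):
    L=np.array([(a*.015,b*hw,-.102+c*hh) for a,b,c,_ in pts]);U=np.array([u for *_,u in pts])
    def P(v,L):
        Rm=R.from_euler('ZXY',[v[2],v[3],v[4]]).as_matrix()
        return frame(PA,L@Rm.T+[v[0],v[1],z])
    r=lambda v:np.r_[(proj(S,P(v,L))-U).ravel(),wp*v[4],wp*v[3]]
    o=least_squares(r,v0);v=o.x
    Rm=R.from_euler('ZXY',[v[2],v[3],v[4]]).as_matrix()
    print('eye',(v[:2]*1000).round(1),'yaw roll pitch',np.degrees(v[2:]).round(1),'dish c',((Rm@[0,0,-.102]+[v[0],v[1],0])*1000).round(1),o.fun.round(1))
E
python3 - <<'E'
from fit6 import *
fit6([(-1,-1,1,(313,217)),(-1,-1,-1,(310.5,231)),(1,-1,1,(325.5,220)),(1,-1,-1,(322,235)),(1,1,1,(330.5,204))],.03,.024)
fit6([(1,1,1,(344,199)),(-1,1,1,(330.5,197)),(-1,-1,1,(333,224.5)),(-1,-1,-1,(329,245))],.044,.036,.215,(-.035,0,.3,0,0))
E
```

```text
eye [-69.7  -0.2] yaw roll pitch [ 2.6 -3.3  1.9] dish c [ -72.9   -6.2 -101.8] [-0.2 -0.2 -0.5  0.3  0.2  0.2  0.4 -0.3  0.2 -0.1  0.1 -0.2]
eye [-34.1  -2.2] yaw roll pitch [16.7 -0.4  0.5] dish c [ -34.7   -3.1 -102. ] [-0.3 -0.7  0.5  0.5  0.  -0.1 -0.2  0.3  0.  -0. ]
```

Call:
move_arm --increments '[[[0.0, 0.006, 0.004, -0.007, 0], [0.0, 0.009, 0.004, -0.01, 0], [0.0, -0.004, 0, -0.013, 0], [0.0, -0.013, 0, -0.011, 0], [0.0, -0.014, 0, -0.012, 0]]]'

```text
t: 48.38
position: [0.5771, 0.1681, 0.2712]
orientation: [-0.127, 0.798, 0.485, 0.335]
force: [-0.1, 0.4, -0.9]
gripper_width: 0.122
```

```bash
python3 loc.py; python3 go.py -125 0 50;python3 go.py -115 30 40; python3 go.py -100 46 30
```

```text
P [0.5771 0.1681 0.2712] local [-114.2    8.6   56.2] F [-0.1  0.4 -0.9] ax 66.1 t 48.375 g 0.122 q [ 0.41  0.32 -0.6   2.11 -0.99  0.38  0.27]
toolz in hook axes [ 0.651 -0.155 -0.743] toolx [0.753 0.01  0.658] tilt 42.0
total [-12.3   8.8  -1.1] per row [-0.0123  0.0088 -0.0011]
total [-11.1 -23.1   8.2] per row [-0.0111 -0.0231  0.0082]
total [ -6.2 -41.5  22.9] per row [-0.0062 -0.0415  0.0229]
```

Call:
move_arm --increments '[[[0.0, -0.006, -0.02, 0.002, 0], [0.0, -0.005, -0.022, 0.006, 0], [0.0, 0.002, 0, 0.009, 0], [0.0, 0.003, 0, 0.006, 0], [0.0, 0, 0, 0, 0]]]'

```text
t: 49.0
position: [0.548, 0.1935, 0.2439]
orientation: [-0.124, 0.799, 0.483, 0.336]
force: [-0.4, -0.4, -1.4]
gripper_width: 0.118
```

```bash
python3 loc.py; python3 go.py -80 47 27
python3 - <<'E'
from fitL import *
from bench import observe,eyes
S2=eyes.get_image('scene')
crop(S2['image'],290,140,380,260,6,'s35')
E
```

```text
P [0.548  0.1935 0.2439] local [-103.3   45.6   28.9] F [-0.4 -0.4 -1.4] ax 65.9 t 49.0 g 0.118 q [ 0.52  0.37 -0.85  2.21 -1.07  0.18  0.32]
toolz in hook axes [ 0.649 -0.16  -0.744] toolx [0.754 0.008 0.656] tilt 41.9
total [16.3 -3.9 16.3] per row [ 0.0163 -0.0039  0.0163]
```

Call:
move_arm --increments '[[[0.0, 0.008, -0.001, 0.007, 0], [0.0, 0.008, -0.001, 0.007, 0], [0.0, 0.006, -0.001, 0.006, 0], [0.0, 0.004, -0.001, 0.003, 0], [0.0, 0, 0, 0, 0]]]'

```text
t: 49.68
position: [0.5647, 0.2252, 0.2456]
orientation: [-0.124, 0.799, 0.484, 0.335]
force: [0.0, -0.4, -0.7]
gripper_width: 0.118
```

```bash
python3 loc.py; python3 go.py -60 47 28
python3 - <<'E'
from fitL import *
from bench import observe,eyes
S2=eyes.get_image('scene')
crop(S2['image'],290,140,380,260,6,'s36')
E
```

```text
P [0.5647 0.2252 0.2456] local [-67.4  43.7  30.6] F [ 0.  -0.4 -0.7] ax 66.0 t 49.675 g 0.118 q [ 0.37  0.37 -0.75  2.17 -1.08  0.17  0.28]
toolz in hook axes [ 0.648 -0.16  -0.745] toolx [0.755 0.008 0.655] tilt 41.9
total [ 3.9 -4.3  6.2] per row [ 0.0039 -0.0043  0.0062]
```

Call:
move_arm --increments '[[[0.0, 0.002, -0.001, 0.003, 0], [0.0, 0.002, -0.001, 0.003, 0], [0.0, 0.002, -0.001, 0.002, 0], [0.0, 0.001, -0.001, 0.001, 0], [0.0, 0, 0, 0, 0]]]'

```text
t: 50.35
position: [0.5682, 0.2357, 0.2446]
orientation: [-0.124, 0.8, 0.484, 0.333]
force: [-0.6, 0.9, -0.3]
gripper_width: 0.119
```

```bash
python3 loc.py
python3 - <<'E'
from fitL import *
from bench import observe,eyes
S2=eyes.get_image('scene')
crop(S2['image'],290,140,380,260,6,'s37')
E
```

```text
P [0.5682 0.2357 0.2446] local [-56.5  44.9  29.6] F [-0.6  0.9 -0.3] ax 65.9 t 50.35 g 0.119 q [ 0.31  0.37 -0.71  2.16 -1.09  0.17  0.26]
toolz in hook axes [ 0.646 -0.158 -0.747] toolx [0.757 0.007 0.653] tilt 41.6
```

Call:
move_arm --increments '[[[0.0, -0.01, 0, -0.009, 0], [0.0, -0.02, 0, -0.018, 0], [0.0, -0.025, 0.002, -0.025, 0], [0.0, -0.008, 0.02, -0.018, 0], [0.0, 0, 0.02, 0, 0]]]'

```text
t: 51.02
position: [0.5537, 0.1321, 0.261]
orientation: [-0.125, 0.8, 0.484, 0.333]
force: [-0.3, 0.6, -0.3]
gripper_width: 0.121
```

```bash
python3 loc.py; python3 go.py -130 2 50
python3 - <<'E'
from fitL import *
from bench import observe,eyes
S2=eyes.get_image('scene')
crop(S2['image'],290,140,380,260,6,'s38')
E
```

```text
P [0.5537 0.1321 0.261 ] local [-156.6   14.9   46. ] F [-0.3  0.6 -0.3] ax 65.9 t 51.025 g 0.121 q [ 0.59  0.33 -0.74  2.16 -0.96  0.37  0.3 ]
toolz in hook axes [ 0.645 -0.156 -0.748] toolx [0.758 0.007 0.652] tilt 41.6
total [22.7 10.6 16.2] per row [0.0227 0.0106 0.0162]
```

Run:
```python
from fit6 import *
fit6([(-1,1,1,(335.5,196)),(-1,-1,1,(331,224)),(-1,-1,-1,(328,242))],.044,.036,.215,(-.033,0,.1,0,0),30)
```

```text
eye [-32.   -1.1] yaw roll pitch [ 7.5  1.7 -0.3] dish c [ -31.9    1.9 -102. ] [ 0.  -0.   0.3 -1.  -0.3  1.  -0.1  0.9]
```

Call:
move_arm --increments '[[[0.0, 0.008, 0.004, 0.004, 0], [0.0, 0.008, 0.004, 0.005, 0], [0.0, 0.006, 0.0025, 0.006, 0], [0.0, 0, 0, 0, 0], [0.0, 0, 0, 0, 0]]]'

```text
t: 51.7
position: [0.5785, 0.1526, 0.2658]
orientation: [-0.125, 0.799, 0.485, 0.333]
force: [0.1, -0.3, -1.5]
gripper_width: 0.117
```

```bash
python3 loc.py; python3 go.py -80 1 50 4
python3 - <<'E'
from fitL import *
from bench import observe,eyes
S2=eyes.get_image('scene')
crop(S2['image'],270,120,370,250,5,'s39')
E
```

```text
P [0.5785 0.1526 0.2658] local [-127.6    0.8   50.8] F [ 0.1 -0.3 -1.5] ax 66.0 t 51.7 g 0.117 q [ 0.5   0.35 -0.69  2.11 -0.91  0.36  0.22]
toolz in hook axes [ 0.646 -0.155 -0.747] toolx [0.757 0.009 0.653] tilt 41.7
total [35.5 -4.8 31.4] per row [ 0.0089 -0.0012  0.0078]
```

Call:
move_arm --increments '[[[0.0, 0.01, -0.001, 0.0085, 0], [0.0, 0.011, -0.001, 0.009, 0], [0.0, 0.01, -0.001, 0.009, 0], [0.0, 0.005, -0.001, 0.005, 0], [0.0, 0, 0, 0, 0]]]'

```text
t: 52.38
position: [0.5988, 0.1954, 0.2645]
orientation: [-0.125, 0.8, 0.484, 0.332]
force: [-0.5, -0.4, -1.8]
gripper_width: 0.115
```

```bash
python3 loc.py; python3 go.py -74 2 27 3;  python3 - <<'E'
from fitL import *
from bench import observe,eyes
S2=eyes.get_image('scene')
crop(S2['image'],290,130,370,240,6,'s40')
E
```

```text
P [0.5988 0.1954 0.2645] local [-80.3   0.3  49.5] F [-0.5 -0.4 -1.8] ax 65.8 t 52.375 g 0.115 q [ 0.36  0.37 -0.64  2.07 -0.87  0.31  0.11]
toolz in hook axes [ 0.645 -0.156 -0.748] toolx [0.758 0.006 0.652] tilt 41.6
total [-9.9 -5.  20.6] per row [-0.0033 -0.0017  0.0069]
```

Call:
move_arm --increments '[[[0.0, -0.003, -0.002, 0.008, 0], [0.0, -0.003, -0.002, 0.008, 0], [0.0, -0.001, -0.002, 0.006, 0], [0.0, 0.002, -0.001, 0.003, 0], [0.0, 0, 0, 0, 0]]]'

```text
t: 53.05
position: [0.6014, 0.2074, 0.239]
orientation: [-0.125, 0.801, 0.483, 0.332]
force: [0.6, -0.2, -0.6]
gripper_width: 0.118
```

```bash
python3 loc.py; python3 go.py -60 7 27.5 4;  python3 - <<'E'
from fitL import *
from bench import observe,eyes
S2=eyes.get_image('scene')
crop(S2['image'],290,130,370,240,6,'s41')
E
```

```text
P [0.6014 0.2074 0.239 ] local [-68.4   2.9  24. ] F [ 0.6 -0.2 -0.6] ax 65.6 t 53.05 g 0.118 q [ 0.35  0.42 -0.69  2.09 -0.92  0.22  0.17]
toolz in hook axes [ 0.644 -0.156 -0.749] toolx [0.759 0.003 0.652] tilt 41.5
total [ 8.6 -4.4  2.2] per row [ 0.0022 -0.0011  0.0005]
```

Run:
```python
from fit6 import *
fit6([(-1,-1,1,(311,217.7)),(-1,-1,-1,(308.7,231.8)),(1,-1,1,(324,221.5)),(1,-1,-1,(320.7,235.8)),(1,1,1,(329.3,206))],.03,.024)
fit6([(-1,-1,1,(311,217.7)),(-1,-1,-1,(308.7,231.8)),(1,-1,1,(324,221.5)),(1,-1,-1,(320.7,235.8)),(1,1,1,(329.3,206))],.03,.024,wp=30)
```

```text
eye [-71.4  -4.3] yaw roll pitch [ 0.9 -3.9  1.9] dish c [ -74.7  -11.3 -101.7] [ 0.2 -0.  -0.4  0.5 -0.1 -0.1 -0.1  0.2  0.4 -0.7  0.1 -0.2]
eye [-73.2  -8.1] yaw roll pitch [-0.1 -1.1  0.7] dish c [ -74.5  -10.  -102. ] [-0.2  0.4 -0.1  0.4 -0.5  0.3  0.2  0.   0.6 -1.1  0.4 -0.6]
```

```bash
python3 go.py -66 9 28.5; python3 go.py -58 9 28.5;python3 go.py -46 9 28.5
```

```text
total [ 4.9 -5.8 -2.7] per row [ 0.0049 -0.0058 -0.0027]
total [10.9 -6.6  2.5] per row [ 0.0109 -0.0066  0.0025]
total [20.  -7.8 10.2] per row [ 0.02   -0.0078  0.0102]
```

```bash
python3 loc.py; python3 go.py -66 9 28.5 5
```

```text
P [0.6014 0.2071 0.2391] local [-68.6   2.8  24.1] F [-1.2 -0.  -0.5] ax 65.6 t 53.1 g 0.119 q [ 0.35  0.42 -0.69  2.09 -0.92  0.22  0.17]
toolz in hook axes [ 0.644 -0.157 -0.749] toolx [0.759 0.003 0.651] tilt 41.5
total [ 4.9 -5.8 -2.7] per row [ 0.001  -0.0012 -0.0005]
```

Call:
move_arm --increments '[[[0.0, 0.002, -0.002, -0.001, 0], [0.0, 0.002, -0.002, -0.001, 0], [0.0, 0.002, -0.002, -0.001, 0], [0.0, 0.002, -0.001, 0.001, 0], [0.0, 0.002, 0, 0.002, 0]]]'

```text
t: 53.72
position: [0.5985, 0.2181, 0.2461]
orientation: [-0.124, 0.801, 0.483, 0.332]
force: [-0.2, -0.1, -0.7]
gripper_width: 0.12
```

```bash
python3 loc.py; python3 go.py -50 9 28.5 5
python3 - <<'E'
from bench import eyes
from h import crop
S2=eyes.get_image('scene'); crop(S2['image'],290,130,370,240,6,'s42')
E
ls -t pics|head -1
```

```text
P [0.5985 0.2181 0.2461] local [-59.8  10.1  31.1] F [-0.2 -0.1 -0.7] ax 65.7 t 53.725 g 0.12 q [ 0.32  0.4  -0.67  2.09 -0.92  0.22  0.14]
toolz in hook axes [ 0.644 -0.158 -0.749] toolx [0.759 0.004 0.652] tilt 41.5
total [ 5.7 -0.2  8.4] per row [ 0.0011 -0.      0.0017]
s42.png
```

View pics/s42.png

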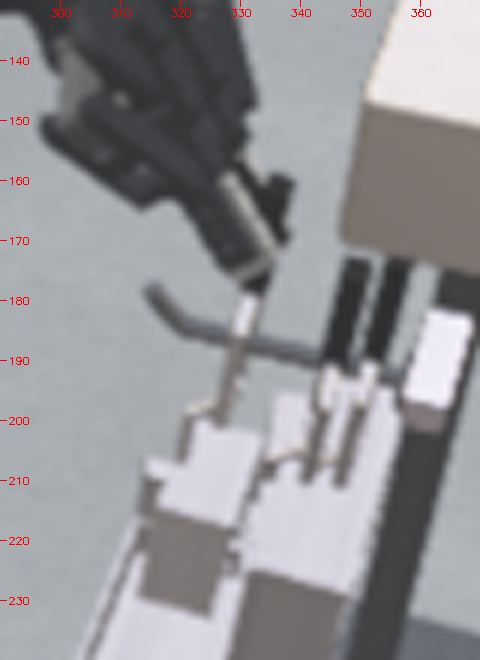

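Call:
move_arm --increments '[[[0.0, 0.001, 0, 0.0025, 0], [0.0, 0.001, 0, 0.002, 0], [0.0, 0.001, 0, 0.002, 0], [0.0, 0.001, 0, 0.001, 0], [0.0, 0.001, 0, 0.001, 0]]]'

```text
t: 54.4
position: [0.6041, 0.2269, 0.2424]
orientation: [-0.124, 0.801, 0.483, 0.332]
force: [0.2, -0.4, -2.3]
gripper_width: 0.118
```

```bash
python3 loc.py; python3 go.py -46 9 28.5 5
python3 - <<'E'
from bench import eyes
from h import crop
S2=eyes.get_image('scene'); crop(S2['image'],290,130,370,240,6,'s43')
E
```

```text
P [0.6041 0.2269 0.2424] local [-49.4   8.6  27.4] F [ 0.2 -0.4 -2.3] ax 65.6 t 54.4 g 0.118 q [ 0.29  0.41 -0.65  2.08 -0.93  0.21  0.14]
toolz in hook axes [ 0.644 -0.157 -0.749] toolx [0.758 0.004 0.652] tilt 41.5
total [ 3.3 -0.6  1.3] per row [ 0.0007 -0.0001  0.0003]
```

View pics/s43.png

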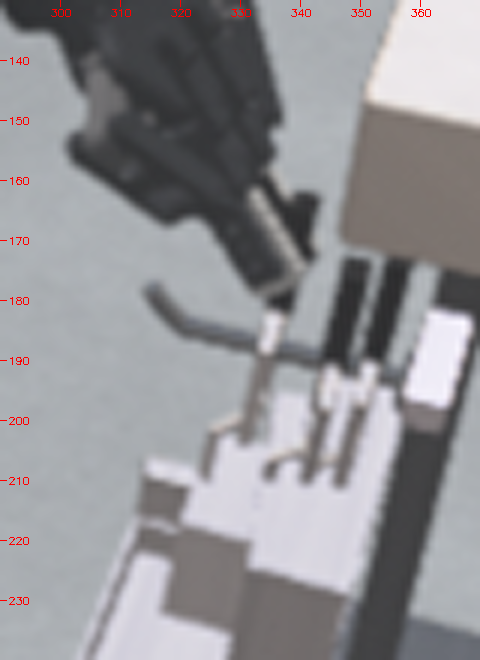

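```bash
cat h.py | head -30
python3 - <<'E'
from bench import eyes
from h import crop
S2=eyes.get_image('scene'); crop(S2['image'],295,185,365,270,7,'s44')
E
python3 snap.py w44; ls -t pics | head -3
```

```text
import numpy as np, cv2
from scipy.spatial.transform import Rotation as R
def K(d): return d['image'].shape[0]/2/np.tan(np.radians(d['fovy']/2))
def proj(d,P):
    P=np.atleast_2d(P); M=np.linalg.inv(d['world_from_camera']); c=P@M[:3,:3].T+M[:3,3]
    f=K(d); return np.c_[d['cx']+f*c[:,0]/c[:,2], d['cy']+f*c[:,1]/c[:,2]]
def ray(d,uv):
    M=d['world_from_camera'];f=K(d)
    v=np.array([(uv[0]-d['cx'])/f,(uv[1]-d['cy'])/f,1.]);return M[:3,3],M[:3,:3]@v
def atz(d,uv,z):
    o,v=ray(d,uv);return o+v*(z-o[2])/v[2]
def pose(s):
    q=s['orientation'];return R.from_quat([q[1],q[2],q[3],q[0]]).as_matrix(),s['position']
def wproj(d,s,P):
    Rm,p=pose(s);P=np.atleast_2d(P);t=(P-p)@Rm
    M=np.linalg.inv(d['tool_from_camera']);c=t@M[:3,:3].T+M[:3,3]
    f=K(d);r=np.hypot(c[:,0],c[:,1]);th=np.arctan2(r,c[:,2])
    return np.c_[d['cx']+f*th*c[:,0]/r,d['cy']+f*th*c[:,1]/r]
def crop(im,x0,y0,x1,y1,k,name,grid=10):
    c=cv2.resize(im[y0:y1,x0:x1,::-1],None,fx=k,fy=k,interpolation=cv2.INTER_CUBIC).copy()
    for x in range((x0//grid+1)*grid,x1,grid):
        cv2.line(c,((x-x0)*k,0),((x-x0)*k,6),(0,0,255),1)
        cv2.putText(c,str(x),((x-x0)*k-10,16),0,.35,(0,0,255),1)
    for y in range((y0//grid+1)*grid,y1,grid):
        cv2.line(c,(0,(y-y0)*k),(6,(y-y0)*k),(0,0,255),1)
        cv2.putText(c,str(y),(8,(y-y0)*k+4),0,.35,(0,0,255),1)
    cv2.imwrite('pics/'+name+'.png',c)
w44.png
s44.png
s43.png
```

View pics/s44.png

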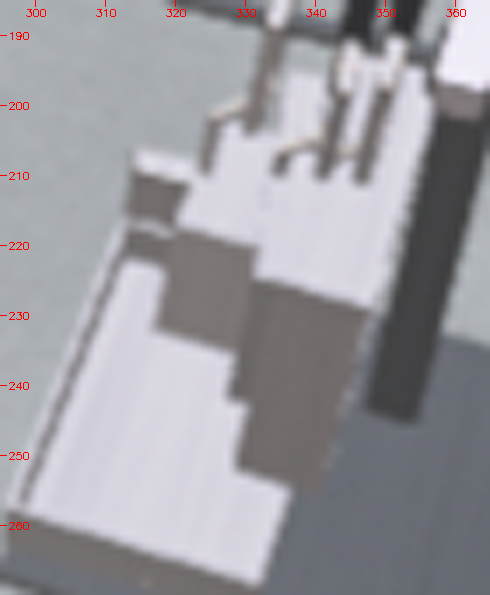

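View pics/w44.png

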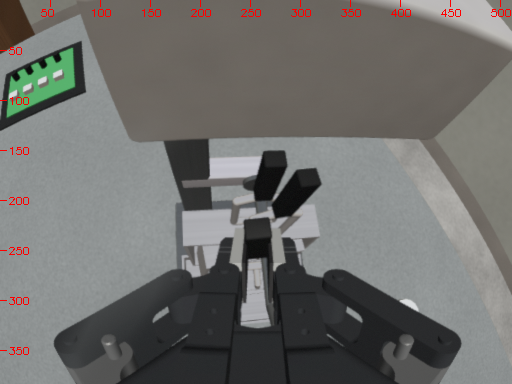

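```bash
cat fit6.py loc.py | head -80
```

```text
from fitL import *
def fit6(pts,hw,hh,z=.217,v0=(-.06,0,0,0,0),wp=3):
    L=np.array([(a*.015,b*hw,-.102+c*hh) for a,b,c,_ in pts]);U=np.array([u for *_,u in pts])
    def P(v,L):
        Rm=R.from_euler('ZXY',[v[2],v[3],v[4]]).as_matrix()
        return frame(PA,L@Rm.T+[v[0],v[1],z])
    r=lambda v:np.r_[(proj(S,P(v,L))-U).ravel(),wp*v[4],wp*v[3]]
    o=least_squares(r,v0);v=o.x
    Rm=R.from_euler('ZXY',[v[2],v[3],v[4]]).as_matrix()
    print('eye',(v[:2]*1000).round(1),'yaw roll pitch',np.degrees(v[2:]).round(1),'dish c',((Rm@[0,0,-.102]+[v[0],v[1],0])*1000).round(1),o.fun.round(1))
from fit2 import *
p=PA
from bench import observe
s=observe();P=s['position'];d=P[:2]-p[:2];c,q=np.cos(p[2]),np.sin(p[2]);print('P',P.round(4),'local',(np.array([c*d[0]+q*d[1],-q*d[0]+c*d[1],P[2]-.215])*1000).round(1),'F',s['force'].round(1),'ax',np.degrees(np.arctan2(pose(s)[0][1,0],pose(s)[0][0,0])).round(1),'t',s['t'],'g',round(float(s['gripper_width']),3),'q',s['qpos'].round(2))
A=pose(s)[0];c,q=np.cos(p[2]),np.sin(p[2]);H=np.array([[c,q,0],[-q,c,0],[0,0,1]])
print('toolz in hook axes',(H@A[:,2]).round(3),'toolx',(H@A[:,0]).round(3),'tilt',np.degrees(np.arccos(-A[2,2])).round(1))
```

```bash
cat > ov.py <<'E'
from fitL import *
from bench import eyes
import sys
def ov(name,B,x0=295,y0=175,x1=365,y1=270,k=8):
    S2=eyes.get_image('scene'); im=S2['image'][:,:,::-1].copy()
    c=cv2.resize(im[y0:y1,x0:x1],None,fx=k,fy=k,interpolation=cv2.INTER_CUBIC)
    for (ex,ey,ez,yaw,roll,hw,hh,col) in B:
        Rm=R.from_euler('ZX',np.radians([yaw,roll])).as_matrix()
        V=np.array([(a*.015,b*hw,-.102+cc*hh) for a in(-1,1) for b in(-1,1) for cc in(-1,1)])
        uv=proj(S2,frame(PA,V@Rm.T+np.array([ex,ey,ez])/1000))
        q=((uv-[x0-.0,y0-.0]+.5)*k).astype(int)
        for i in range(8):
            for b in (1,2,4):
                j=i^b
                if j>i: cv2.line(c,tuple(int(t) for t in q[i]),tuple(int(t) for t in q[j]),col,1)
    cv2.imwrite('pics/'+name+'.png',c)
if __name__=='__main__':
    ov('s45',[(-19,-2,217,-3,0,.058,.048,(0,0,255)),(-32,-2,217,7,0,.044,.036,(0,160,0)),(-52,4,219,0,-4,.03,.024,(255,0,0))])
E
python3 ov.py
```

```text
fit.py:5:def frame(p,L):
fit.py-6-    c,s=np.cos(p[2]),np.sin(p[2]);L=np.atleast_2d(L)
fit.py-7-    return np.c_[p[0]+c*L[:,0]-s*L[:,1],p[1]+s*L[:,0]+c*L[:,1],L[:,2]]
fit.py-8-f=[ (T,(-.105,-.085,.008),(217,182)),
fit.py-9- (T,(-.03,-.06,.375),(164.5,157)),(T,(.03,-.06,.375),(140,145)),(T,(-.03,.06,.375),(138.5,205.5)),(T,(.03,.06,.375),(115,194)),
fit.py-10- (S,(-.105,-.085,.008),(295,266)),(S,(.065,-.085,.008),(363,288)),
fit.py-11- (S,(-.03,.06,.375),(363,113)),(S,(.03,.06,.375),(392,120)),(S,(-.03,-.06,.375),(351,148)),(S,(.03,-.06,.375),(384,154)),(S,(-.03,-.06,.315),(347,170)),
```

View pics/s45.png

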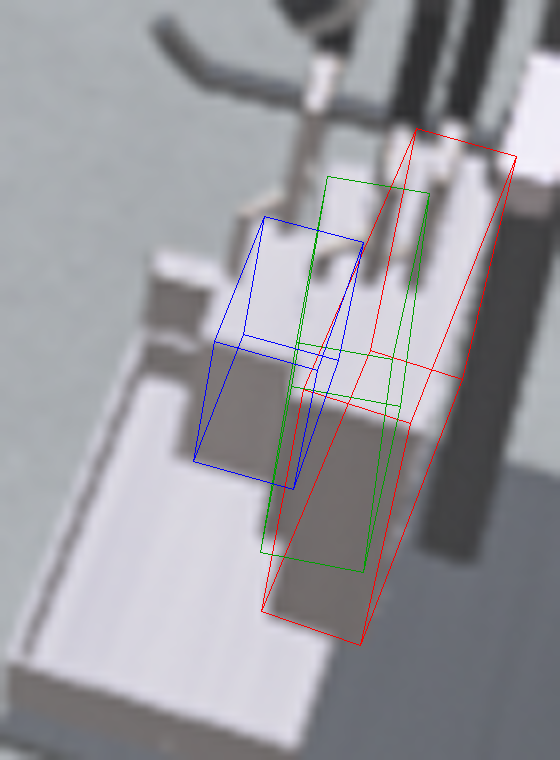

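Call:
move_arm --increments '[[[0.0, 0.0015, 0, 0.001, 0], [0.0, 0.0015, 0, 0.001, 0], [0.0, 0.0015, 0, 0.001, 0], [0.0, 0, 0, 0, 0], [0.0, 0, 0, 0, 0]]]'

```text
t: 55.22
position: [0.6069, 0.2318, 0.2433]
orientation: [-0.124, 0.801, 0.483, 0.332]
force: [-0.5, 0.9, -1.1]
gripper_width: 0.121
```

```bash
python3 loc.py; sed -i "s/'s45'/sys.argv[1]/; s/(-52,4,219/(-52,2,219/" ov.py; python3 ov.py s46
```

```text
P [0.6069 0.2318 0.2433] local [-43.9   8.1  28.3] F [-0.5  0.9 -1.1] ax 65.6 t 55.225 g 0.121 q [ 0.27  0.41 -0.64  2.07 -0.93  0.21  0.12]
toolz in hook axes [ 0.644 -0.158 -0.749] toolx [0.758 0.004 0.652] tilt 41.5
```

View pics/s46.png

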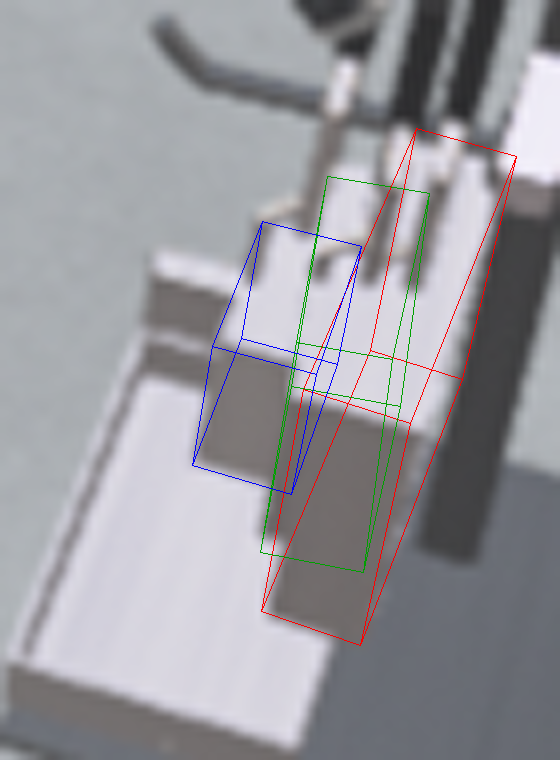

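Call:
move_arm --increments '[[[0.0, 0.0015, 0, 0.001, 0], [0.0, 0.0015, 0, 0.001, 0], [0.0, 0.001, 0, 0.001, 0], [0.0, 0, 0, 0, 0], [0.0, 0, 0, 0, 0]]]'

```text
t: 55.9
position: [0.6095, 0.2364, 0.2436]
orientation: [-0.124, 0.801, 0.483, 0.332]
force: [-0.2, 0.4, -1.0]
gripper_width: 0.119
```

```bash
python3 loc.py;  python3 ov.py s47
```

```text
P [0.6095 0.2364 0.2436] local [-38.6   7.7  28.6] F [-0.2  0.4 -1. ] ax 65.6 t 55.9 g 0.119 q [ 0.25  0.42 -0.63  2.06 -0.92  0.21  0.11]
toolz in hook axes [ 0.644 -0.157 -0.749] toolx [0.758 0.004 0.652] tilt 41.5
```

View pics/s47.png

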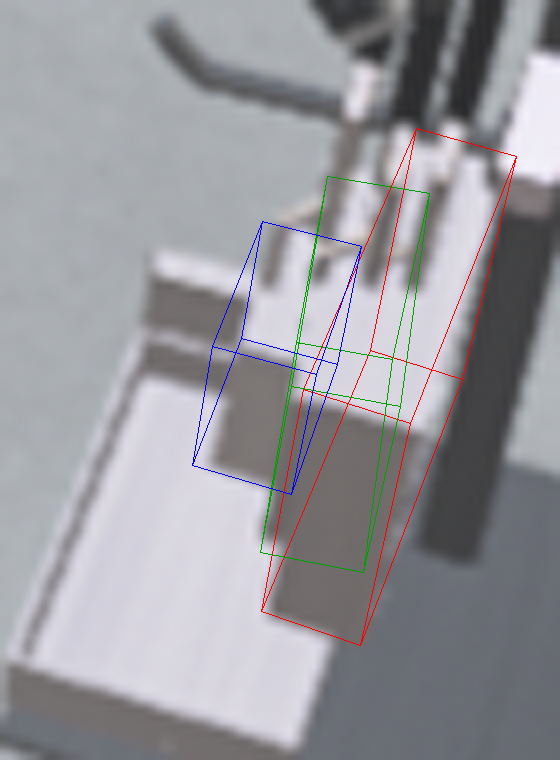

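Call:
move_arm --increments '[[[0.0, -0.001, 0.001, 0.001, 0], [0.0, -0.001, 0.001, 0.001, 0], [0.0, -0.001, 0, 0.001, 0], [0.0, -0.0005, 0, 0.0005, 0], [0.0, 0, 0, 0, 0]]]'

```text
t: 56.58
position: [0.6119, 0.2346, 0.2388]
orientation: [-0.124, 0.801, 0.483, 0.332]
force: [-1.2, -0.4, -1.0]
gripper_width: 0.117
```

```bash
python3 loc.py; python3 snap.py w48
```

```text
P [0.6119 0.2346 0.2388] local [-39.2   4.8  23.8] F [-1.2 -0.4 -1. ] ax 65.6 t 56.575 g 0.117 q [ 0.26  0.43 -0.63  2.07 -0.94  0.2   0.14]
toolz in hook axes [ 0.644 -0.158 -0.748] toolx [0.758 0.004 0.652] tilt 41.6
```

View pics/w48.png

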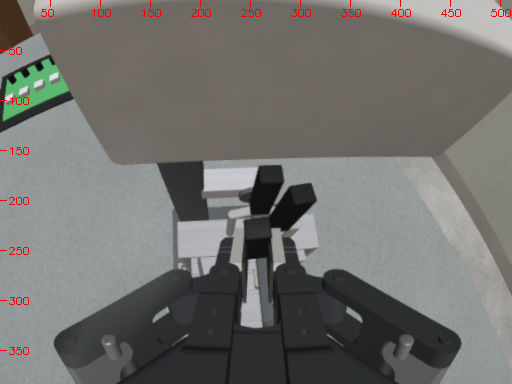

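Call:
move_arm --increments '[[[0.012, 0, 0, 0, 0], [0.015, 0, 0, 0, 0], [0.02, 0, 0, 0, 0], [0.025, 0, 0, 0, 0], [0.028, 0, 0, 0, 0]]]'

```text
t: 57.25
position: [0.6121, 0.2346, 0.2392]
orientation: [-0.124, 0.801, 0.483, 0.333]
force: [0.3, -0.1, -0.9]
gripper_width: 0.327
```

```bash
python3 loc.py; python3 snap.py w49;  python3 ov.py s49
```

```text
P [0.6121 0.2346 0.2392] local [-39.1   4.5  24.2] F [ 0.3 -0.1 -0.9] ax 65.7 t 57.25 g 0.327 q [ 0.26  0.43 -0.63  2.07 -0.94  0.2   0.14]
toolz in hook axes [ 0.644 -0.158 -0.748] toolx [0.758 0.004 0.652] tilt 41.6
```

View pics/w49.png

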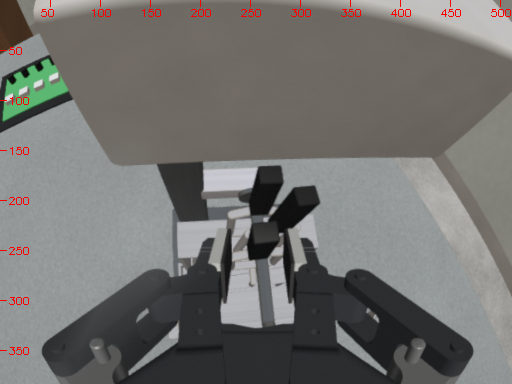

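View pics/s49.png

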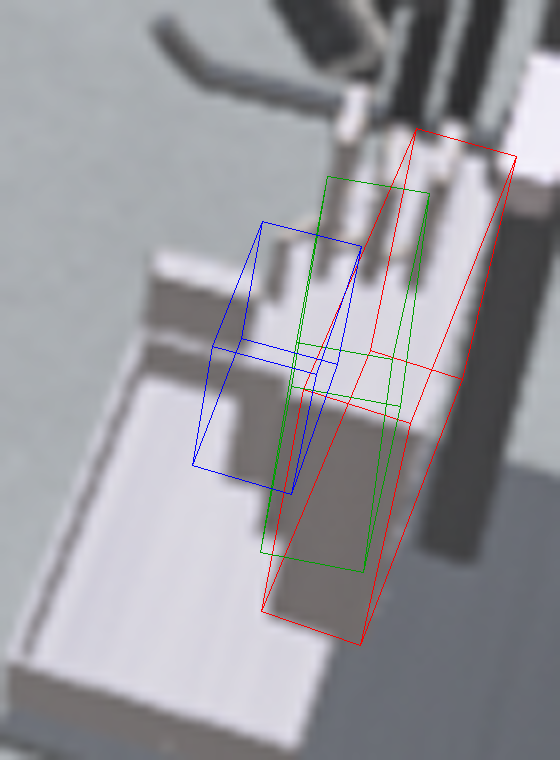

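Call:
move_arm --increments '[[[0.032, 0, 0, -0.004, 0], [0.034, 0, 0, -0.008, 0], [0.034, 0, 0, -0.012, 0], [0.034, 0, 0, -0.015, 0], [0.034, 0, 0, -0.02, 0]]]'

```text
t: 57.98
position: [0.586, 0.2026, 0.2854]
orientation: [-0.124, 0.801, 0.483, 0.332]
force: [0.4, -0.3, 0.8]
gripper_width: 0.4
```

```bash
python3 loc.py; python3 snap.py w50
```

```text
P [0.586  0.2026 0.2854] local [-79.2  14.9  70.4] F [ 0.4 -0.3  0.8] ax 65.6 t 57.975 g 0.4 q [ 0.3   0.31 -0.57  2.07 -0.89  0.36  0.09]
toolz in hook axes [ 0.644 -0.157 -0.748] toolx [0.758 0.004 0.652] tilt 41.5
```

View pics/w50.png

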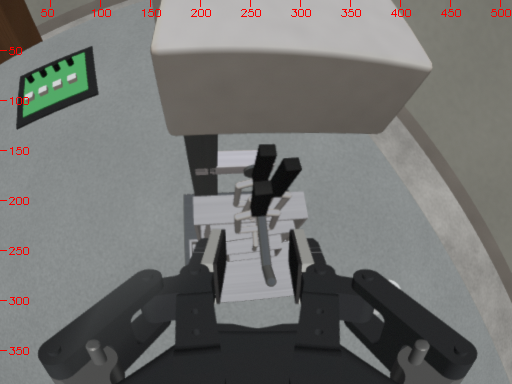

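Clear of the grips; the three black bars stand at (265,160), (288,175), (262,195). Retreat further.

Call:
move_arm --increments '[[[0.034, 0, 0, -0.03, 0], [0.034, 0, 0, -0.04, 0], [0.034, 0, 0, -0.04, 0], [0.034, 0, 0, -0.03, 0], [0.034, 0, 0, -0.01, 0]]]'

```text
t: 58.65
position: [0.521, 0.1206, 0.4041]
orientation: [-0.122, 0.801, 0.483, 0.333]
force: [0.1, -0.6, -0.8]
gripper_width: 0.398
```

```bash
python3 loc.py; python3 snap.py w51; python3 ov.py s51
python3 - <<'E'
from bench import eyes
import cv2
cv2.imwrite('pics/s51f.png',eyes.get_image('scene')['image'][:,:,::-1])
cv2.imwrite('pics/t51f.png',eyes.get_image('top')['image'][:,:,::-1])
E
```

```text
P [0.521  0.1206 0.4041] local [-180.7   39.8  189.1] F [ 0.1 -0.6 -0.8] ax 65.8 t 58.65 g 0.398 q [ 0.47  0.06 -0.45  1.99 -0.8   0.79  0.04]
toolz in hook axes [ 0.643 -0.162 -0.748] toolx [0.759 0.005 0.651] tilt 41.6
```

View pics/s51.png

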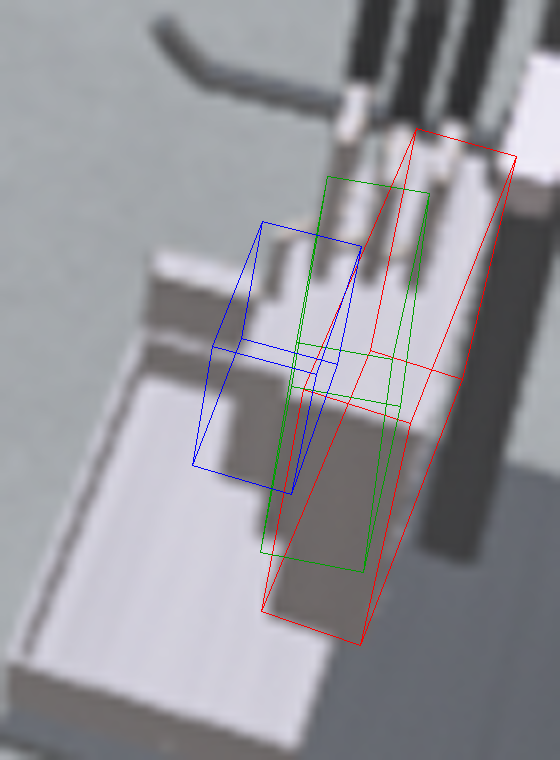

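View pics/s51f.png

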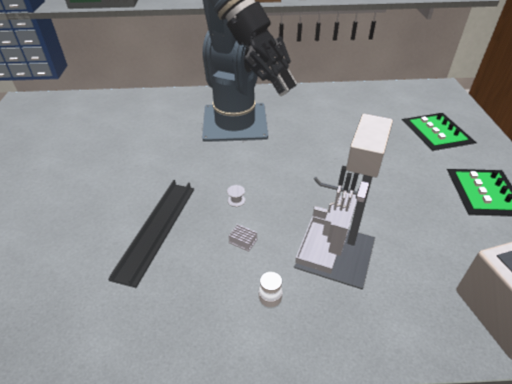

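View pics/w51.png

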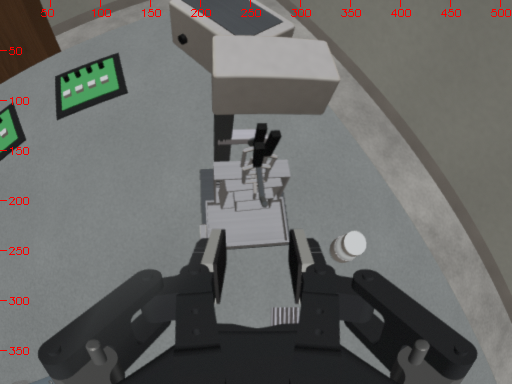

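View pics/t51f.png

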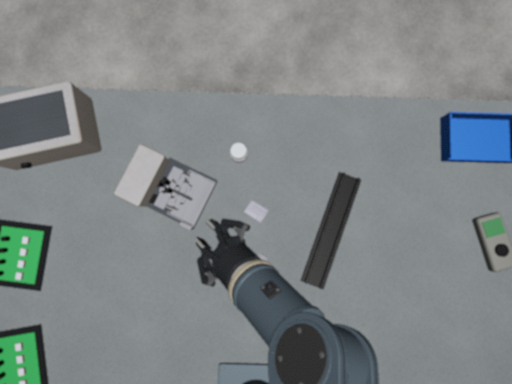

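Run:
```python
from bench import eyes
from h import crop
crop(eyes.get_image('wrist')['image'],195,115,305,250,6,'w52',10)
```

```text
(no output)
```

View pics/w52.png

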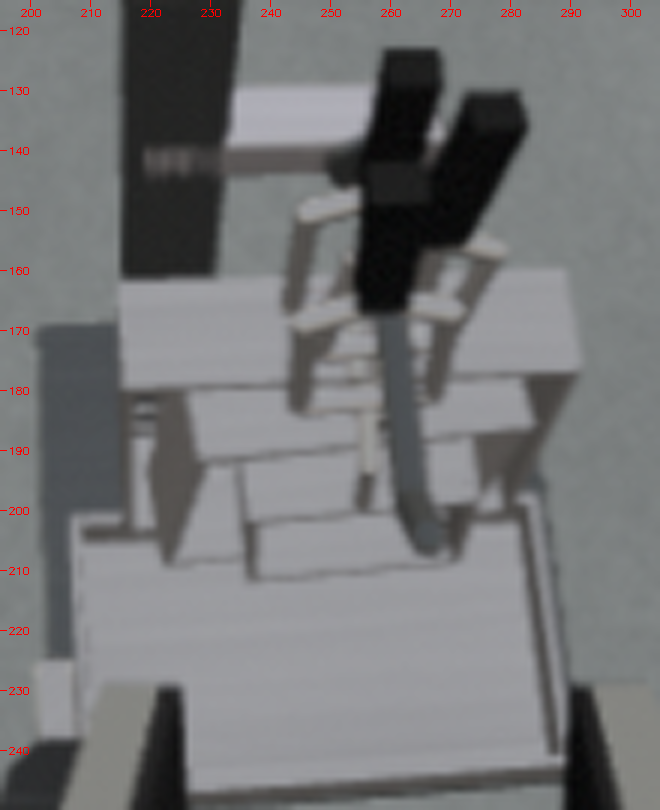

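Run:
```python
from bench import eyes
from h import crop
crop(eyes.get_image('scene')['image'],305,160,365,260,8,'s53',10)
```

```text
(no output)
```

View pics/s53.png

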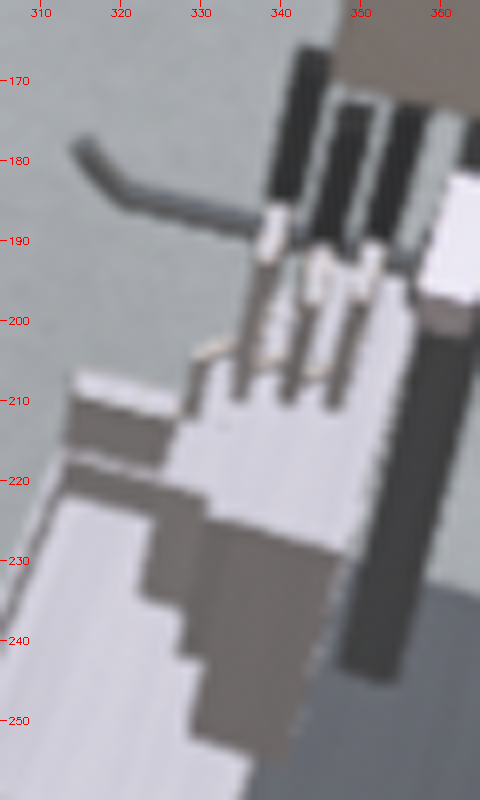

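```bash
cat > fm.py <<'E'
from fitL import *
from bench import eyes,observe
s=observe();W=eyes.get_image('wrist');S2=eyes.get_image('scene')
def run(name,hw,hh,wp,sp,v0):
    LW=np.array([p for p,_ in wp]);UW=np.array([u for _,u in wp]);LS=np.array([p for p,_ in sp]);US=np.array([u for _,u in sp])
    def P(v,L):
        Rm=R.from_euler('ZXY',v[3:]).as_matrix()
        return frame(PA,L@Rm.T+v[:3])
    def r(v):
        return np.r_[(wproj(W,s,P(v,LW))-UW).ravel(),(proj(S2,P(v,LS))-US).ravel(),(v[2]-.217)*500]
    o=least_squares(r,v0,loss='soft_l1');v=o.x
    Rm=R.from_euler('ZXY',v[3:]).as_matrix()
    print(name,'eye',(v[:3]*1000).round(1),'yaw roll pitch',np.degrees(v[3:]).round(1),'dish',((Rm@[0,0,-.102]+v[:3])*1000).round(1),r(v).round(1))
f=.015
hw,hh=.044,.036
run('med',hw,hh,[((0,0,.056),(277,94)),((-.005,0,.010),(269.5,156)),((-f,hw,-.102+hh),(228.5,192)),((-f,-hw,-.102+hh),(284,187)),((-f,hw,-.102-hh),(222.5,208.5))],
 [((0,0,.056),(349.3,173)),((-f,-hw,-.102-hh),(327.8,242))],[-.032,0,.217,0,0,0])
hw,hh=.03,.024
run('small',hw,hh,[((0,0,.056),(261.5,145)),((-.005,0,.010),(259,166)),((-f,hw,-.102+hh),(236,202)),((-f,hw,-.102-hh),(237,211.5))],
 [((0,0,.056),(344,166)),((-f,-hw,-.102-hh),(323,234)),((-f,-hw,-.102+hh),(324.5,221))],[-.047,0,.217,0,0,0])
hw,hh=.058,.048
run('large',hw,hh,[((0,0,.056),(263.5,126)),((-f,hw,-.102+hh),(215.5,179.5)),((-f,-hw,-.102+hh),(291.5,177)),((f,hw,-.102+hh),(215,161)),((f,-hw,-.102+hh),(288.5,160))],
 [((-f,-hw,-.102-hh),(329,252)),((-f,-hw,-.102+hh),(331,224.5)),((f,-hw,-.102+hh),(347,228.5))],[-.019,0,.217,0,0,0])
print(s['t'])
E
python3 fm.py
```

```text
med eye [-26.5  -7.7 217.7] yaw roll pitch [5.5 6.1 1.7] dish [-30.7   2.9 116.3] [ 0.5 38.3 -0.9  0.2 -0.2 -0.9  0.5 -1.3  0.2  0.5  1.4  0.4 -0.4 -0.6
  0.3]
small eye [-41.3   3.7 216.4] yaw roll pitch [ 1.3 -3.5  0.7] dish [-42.3  -2.5 114.6] [-0.1  0.   0.3  1.4  0.6 -0.5 -0.2  0.2  0.9  0.  -0.2 -0.   1.2 -1.7
 -0.3]
large eye [-14.4   1.2 213.6] yaw roll pitch [-1.   0.1  1.3] dish [-16.7   1.3 111.6] [ 0.2  0.4 -0.3 -0.4  0.6  0.3 -0.2  0.3  1.   0.1 -0.4 -0.7  3.9 -0.5
  1.5 -0.3 -1.7]
58.95
```

```bash
python3 -c "
from bench import arm
print(arm.finish_job())"
```

```text
the job is handed in; nothing more can be done
None
```

The tray is fully home, and the large, medium and small baskets hang on the hook in that order, mouths to the tip. The job was handed in at about 59 s of the 72 s allowed.

**Last checks that agreed:**
- The tray was pushed to its firm stop.
- In the last scene and wrist pictures, each dish sits inside the mouth of the one before. The bars are in order from the root, with the eyes about 14–19, 26–32 and 41–46 mm out; the two figures come from different fits.
- The gripper is open and well clear of the hook.
- The spool, the jar and the heat sink look undisturbed in the last pictures.

**Less than perfect:**
- **Medium basket:** it hangs slightly askew, with yaw and roll of about 6° each and its eye some 8 mm to the side by the last fit. Sliding the small basket in had knocked it to about 17° yaw, which I largely corrected.
- **Small basket:** it leans about 3.5°.
- **Fit quality:** one point in the medium's fit, the bottom of its grip bar, disagreed badly with the picture. I took it as hidden or misread, so trust the medium's figures less. I saw no movement between the last pictures.

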